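# Lock the coolant pot and stand the tools in the holder

### The arm

A 7-joint arm with a two-finger parallel gripper is mounted at the origin on the work surface. World frame = base frame: x ahead of the robot, y to its left, z up, the work surface at z = 0. Lengths are in m, angles in rad, forces in N, time in s.
With the tool pointing down it reaches from about 0.4 to 0.85 m from the base axis. Payload 4.5 kg.
Tool frame: the origin (TCP) lies on the centre line of the jaws, within the pads' length; the fingertips stand 25 mm ahead of it and the grasp point (between the pads) lies 6 mm ahead of it; z points along the fingers, y is the line along which they close (so a half turn about z gives the same grasp; the last joint's range is limited). The gripper opens to 88 mm and grips with 3 to 60 N. Pads are 18 mm wide; open, the fingers measure 123 mm over their backs; the gripper's body (75 mm by 187 mm) begins 45 mm behind the grasp point.
Start: joints at [-1.139, 0.689, -0.195, 1.565, 0.157, 0.902, -0.215], TCP at [0.242, 0.576, 0.264] pointing down, gripper open.
Joint ranges: [-3.01, 3.01], [-0.46, 2.08], [-1.47, 1.51], [0.13, 2.56], [-1, 4.14], [0.04, 2.09], [-2.66, 2.66]. Speed limits (rad/s): [2.57, 2.57, 3.14, 3.14, 3.14, 3.14, 3.14].

### API

Orientations are given as a unit quaternion [w, x, y, z].
In Python, from station import env gives the robot as it stands.
- The arm moves only by the tool step_arm, never from a script. Its argument "commands" is a list of rows, each a list of 7 numbers: the shift along the tool's x, y, z scaled (see below), then the turn, a rotation vector about the tool's x, y, z scaled (see below), then the opening, from -1 (shut) to 1 (fully open). A call has 1 to 10 rows; each row is the pose to reach, as a shift and turn from the pose commanded when the call began, along the tool's axes at that moment, turning the shorter way round; what a row does not reach only later rows make up. The controller multiplies each number of a shift by 0.25 m and each number of a turn by 360 degrees. A row lasts 1/10 s, in which the tool goes at most 50 mm and 8.59 degrees, less where a joint would pass 70% of its speed; a pose out of reach is approached as far as the arm can. A call with a number of a shift or a turn outside -1 to 1 is refused whole. A call with a gripper value outside its range is refused whole. The fingers move at their own pace and stop on an object; the grip force is fixed at half the most. Time passes only in rows, so rows that repeat a pose let the fingers close. It gives the time, the measured TCP pose, the force, the opening and the grip force at its end, in the units of the state.
- env.sense(): the state, without advancing time (a new reading comes with each control period).
- env.camera(name): name is "scene" or "top" or "wrist"; returns (picture, depth): 420x560x3 uint8, blue, green, red; 420x560 float32, m along the optical axis (not along the pixel's ray), 0 where there is no reading.
- env.camera_model(name): a dict with "K" (3x3 intrinsics, pixels), "D" ([k1, k2, p1, p2, k3] as OpenCV has them; the pictures are not rectified), "R" (3x3) and "t" (3): a world point X has camera coordinates R X + t. Camera axes: x right, y down, z forward; pixel columns grow to the right and rows downward; lengths in m; the calibration is good to about 2 mm. A picture is of the moment at which its call begins: read the wrist's pose just before it. camera_model takes no time and is no camera call; for the wrist camera it gives the pose at the moment of the call.
- env.close_job(): hands the job in; it is judged then, once.
The state is a dict: "clock": time; "joint_pos": joint angles; "dq": joint speeds; "effort": joint torques, N m; "eef_pos": TCP position; "tool_rot": TCP orientation; "wrist_force": force on the tool from outside, world axes, zero at the start; "torque": the same for the moment, N m; "gripper_width": finger opening in m; "grasp_force": force on a finger pad.
Only numpy, scipy, OpenCV 4.12 (cv2) and the standard library are available. Lean on these libraries where they do the work, as an engineer would, in place of code of your own. Each camera call takes 0.05 s, during which the arm holds its last target. There are 200 camera calls.

### The job

Close down the plunge-freezing station: lift the slotted key off its hook and, working on the station with the key alone and never with the fingers, turn all three brass captive screws clockwise until they are fully locked at their stops. Then stand the key upright in a cup of the white holder; every forceps that hangs on the drying stand must end up standing upright, tips down, in the holder's cups as well. Leave the other things on the bench alone.

Things in the scene. Friction and masses are not known exactly. Their poses are not given: they have to be found in the camera images.
- station: Coolant-pot station, fixed. White base plate 190 x 190 x 24 mm; on it an aluminium flange, 190 mm across, its top face at 34 mm; in the middle a blue pot 80 mm across, its top at 93 mm. Three brass captive slotted screws stand on the flange, 70 mm from the pot's axis, at 0, 120 and 240 degrees from the station's x axis. Origin: centre of the underside, z up.
- stand: Drying stand, fixed, foot 90 x 300 x 12 mm. A rail along its y axis at 200 mm height carries four hooks of 7 mm bar at y = -105, -35, 35, 105 mm. Each runs level (bar axis at 200 mm) along the stand's -x for 66 mm, then turns up: tip 15.5 mm above the bar axis, 77 mm in front of the rail. Things hang about 52 mm in front of the rail. Origin: on the bench under the rail's middle.
- holder: Holder, loose, 0.9 kg: white base plate 208 x 75 x 6 mm with a row (along its x axis, 52 mm apart) of four open upright square cups, each 28 (x) by 32 (y) mm inside, walls 3 mm, rim 90 mm above the bench, inner floor 6 mm above it. Origin: centre of the underside, z up.
- key: Slotted key, steel, 150 mm, 90 g, hangs blade down. Origin: centre of the blade's lower edge; z up along the key. Handle: top 50 mm, 28 mm wide (y), 16 mm thick (x), with an eye through it along x, 16 mm wide, from 6 to 36 mm below the top; the hook passes through the eye. Below, a 10 mm round shank; at the foot a flat blade 18 mm wide (y), 4 mm thick (x), 20 mm tall.
- forceps1: Long forceps (rigid), steel, 160 mm, 60 g, hanging tips down; may be absent. Origin: at the tips; z up along it. Handle and eye as on the key (top 50 mm, 28 mm wide along y, 16 mm thick along x, eye 16 mm wide along x from 6 to 36 mm below the top); below it two slender legs, within 20 mm (y), that meet at the tips.
- screw1 (a joint): Turn of captive screw 1 in rad (head 33 mm across, 13 mm tall). 0: unlocked; grows as it is turned clockwise seen from above; hard stop at 1.3: fully locked, its slot in line with two dark index lines on the flange beside the head. Takes about 0.05 N m, stays where it is left.
- screw1_top (a point): Centre of the top face of screw 1, on its axis, 47 mm above the bench; turns with the screw. Its x axis lies along the slot, which crosses the whole head, 8 mm wide, 9 mm deep. In the station's frame the slot's direction is 2.22 rad minus the joint value.
- forceps2: Long forceps (rigid), steel, 160 mm, 60 g, hanging tips down; may be absent. Origin: at the tips; z up along it. Handle and eye as on the key (top 50 mm, 28 mm wide along y, 16 mm thick along x, eye 16 mm wide along x from 6 to 36 mm below the top); below it two slender legs, within 20 mm (y), that meet at the tips.
- screw2 (a joint): Turn of captive screw 2 in rad (head 33 mm across, 13 mm tall). 0: unlocked; grows as it is turned clockwise seen from above; hard stop at 1.3: fully locked, its slot in line with two dark index lines on the flange beside the head. Takes about 0.05 N m, stays where it is left.
- screw2_top (a point): Centre of the top face of screw 2, on its axis, 47 mm above the bench; turns with the screw. Its x axis lies along the slot, which crosses the whole head, 8 mm wide, 9 mm deep. In the station's frame the slot's direction is 2.22 rad minus the joint value.
- forceps3: Long forceps (rigid), steel, 160 mm, 60 g, hanging tips down; may be absent. Origin: at the tips; z up along it. Handle and eye as on the key (top 50 mm, 28 mm wide along y, 16 mm thick along x, eye 16 mm wide along x from 6 to 36 mm below the top); below it two slender legs, within 20 mm (y), that meet at the tips.
- screw3 (a joint): Turn of captive screw 3 in rad (head 33 mm across, 13 mm tall). 0: unlocked; grows as it is turned clockwise seen from above; hard stop at 1.3: fully locked, its slot in line with two dark index lines on the flange beside the head. Takes about 0.05 N m, stays where it is left.
- screw3_top (a point): Centre of the top face of screw 3, on its axis, 47 mm above the bench; turns with the screw. Its x axis lies along the slot, which crosses the whole head, 8 mm wide, 9 mm deep. In the station's frame the slot's direction is 2.22 rad minus the joint value.
- cup1 (a point): Centre of the inner floor of cup 1 of the holder (x = -78 mm on the holder); the rim is 84 mm above it.
- cup2 (a point): Centre of the inner floor of cup 2 of the holder (x = -26 mm on the holder); the rim is 84 mm above it.
- cup3 (a point): Centre of the inner floor of cup 3 of the holder (x = 26 mm on the holder); the rim is 84 mm above it.
- cup4 (a point): Centre of the inner floor of cup 4 of the holder (x = 78 mm on the holder); the rim is 84 mm above it.
- beaker: Bystander: glass beaker, 68 mm wide, 90 mm tall. Origin: centre of the underside. Leave it alone.
- jar: Bystander: amber glass jar, 40 mm wide, 55 mm tall. Origin: centre of the underside. Leave it alone.
- vial: Bystander: small glass vial, 24 mm wide, 45 mm tall. Origin: centre of the underside. Leave it alone.
- dish: Bystander: clear plastic dish, 60 mm wide, 14 mm tall. Origin: centre of the underside. Leave it alone.
- bottle: Bystander: glass bottle with a blue cap, 68 mm wide, 160 mm tall. Origin: centre of the underside. Leave it alone.
Mind the look-alikes: they are no part of the job. Leave any blue or turquoise look-alike of the forceps2 alone.

How it is judged:
On the way, in this order (a step that is already met when the one before it is completed fails the run):
1. the key has been lifted off its hook and clear of the stand ((x of key in the frame of stand below -0.105 m or z of key in the frame of stand above 0.12 m)), for 0.1 s.
2. all three screws are turned clockwise to at least 1.15 rad of 1.3 (value of joint each of screw1, screw2, screw3 above 1.15 rad), for 0.2 s.
At the end, for the whole second after the job is handed in: All three screws at 1.15 rad or more (stop at 1.3); the key and every forceps present stands with its foot within 26 mm of the floor centre of a cup, within 0.4 rad of upright, at rest; the holder stands level and at rest (all of step 2 and (distance between key and cup1 below 0.026 m or distance between key and cup2 below 0.026 m or distance between key and cup3 below 0.026 m or distance between key and cup4 below 0.026 m) and angle between each of key, forceps1, forceps2, forceps3's own z axis and vertical below 0.4 rad and linear speed of each of key, forceps1, forceps2, forceps3, holder below 0.03 m/s and (distance between forceps1 and cup1 below 0.026 m or distance between forceps1 and cup2 below 0.026 m or distance between forceps1 and cup3 below 0.026 m or distance between forceps1 and cup4 below 0.026 m) and (distance between forceps2 and cup1 below 0.026 m or distance between forceps2 and cup2 below 0.026 m or distance between forceps2 and cup3 below 0.026 m or distance between forceps2 and cup4 below 0.026 m) and (distance between forceps3 and cup1 below 0.026 m or distance between forceps3 and cup2 below 0.026 m or distance between forceps3 and cup3 below 0.026 m or distance between forceps3 and cup4 below 0.026 m) and angle between holder's own z axis and vertical below 0.1 rad); the robot touches nothing.
It fails at once if the fingers press on the station or its screws (over 3 N) (contact force between the fingers and station above 3 N).
It fails at once if a bystander (beaker, jar, vial, dish or bottle) is moved by more than 30 mm (distance of any of beaker, jar, vial, dish, bottle from where it was at the start of the episode above 0.03 m).
Of forceps1, forceps2, forceps3 only 2 to 3 are there at a start; the rules pass over those that are not, and their reading is None.
At some moment in a run one of holder may be knocked a few centimetres aside while the robot is not near it.
It also fails if it takes over 200 s, if anything falls off the work surface, if the arm or the gripper's body presses on something with over 40 N, if the wrist force passes 120 N, or if a joint passes its speed limit or range.

## Working session

There is one attempt and no reset: what is moved stays moved. The work goes in short steps, Python scripts to look and compute and a tool call to move; the robot and the scene stay as the last step left them, time stands still between calls to the robot, and variables do not carry over. Pictures are saved under pics/ and viewed, at most 14 in all, crops included, and the job is handed in when it is done.

Besides the shell and the picture viewer there is one more tool, called by a JSON object that holds its "name" and its "arguments", one argument or row to a line. step_arm: Moves the arm, as the interface text tells. Its arguments: {"type":"object","properties":{"commands":{"type":"array"}},"required":["commands"]}

```bash
mkdir -p pics; ls; python3 - <<'E'
from station import env
import cv2,numpy as np
s=env.sense();print(s)
for n in("scene","top"):
    p,d=env.camera(n);cv2.imwrite(f"pics/{n}0.png",p);np.savez(f"pics/{n}0.npz",p=p,d=d)
    m=env.camera_model(n);print(n,m)
E
```

```text
pics
{'clock': 0.0, 'joint_pos': array([-1.13918456,  0.68998734, -0.19452761,  1.56634412,  0.1572999 ,
        0.90250923, -0.21507335]), 'dq': array([-0.00017871, -0.00092591,  0.00012075,  0.00117889,  0.00069951,
        0.00208039,  0.00019711]), 'effort': array([ 3.42880085e-04, -5.27562475e+01, -1.26707654e+00, -1.53426701e+01,
       -5.26945945e-02,  6.58963530e-03,  1.63904924e-04]), 'eef_pos': array([0.24193361, 0.57563275, 0.26290823]), 'tool_rot': array([-1.20454777e-04,  1.97537255e-01,  9.80294942e-01, -9.19776901e-04]), 'wrist_force': array([ 0.299662  , -0.00139479, -0.15305252]), 'torque': array([-0.01284086,  0.02201554, -0.00938592]), 'grasp_force': 0.0, 'gripper_width': 0.08813067900458733}
scene {'K': array([[527.29577262,   0.        , 273.15265023],
       [  0.        , 527.29577262, 207.0743902 ],
       [  0.        ,   0.        ,   1.        ]]), 'D': array([-0.15244696,  0.        ,  0.        ,  0.        ,  0.        ]), 'R': array([[-0.18171821,  0.98320293,  0.01704409],
       [ 0.54029802,  0.11431128, -0.83367319],
       [-0.82161825, -0.14228471, -0.55199503]]), 't': array([ 0.04197595, -0.26539821,  1.83963221])}
top {'K': array([[466.28445292,   0.        , 275.05490219],
       [  0.        , 466.28445292, 208.13620655],
       [  0.        ,   0.        ,   1.        ]]), 'D': array([-0.11170456,  0.        ,  0.        ,  0.        ,  0.        ]), 'R': array([[-0.02365398, -0.99959214, -0.01600141],
       [-0.97999434,  0.02634817, -0.19727356],
       [ 0.19761471,  0.01101499, -0.98021788]]), 't': array([0.0965259 , 0.56537116, 1.24873374])}
```

View pics/scene0.png

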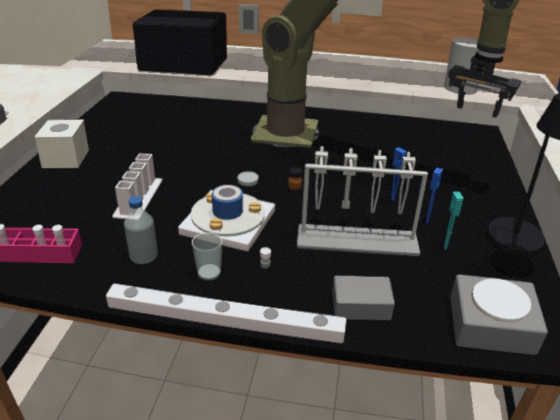

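View pics/top0.png

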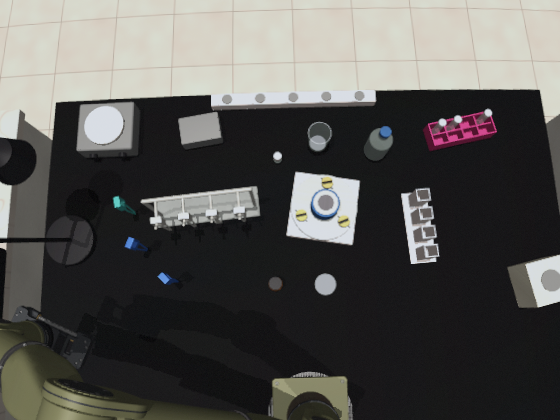

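The scene view shows the drying stand with forceps, key (347,180), forceps and forceps hanging. It also shows the station at (228,205) and the four-cup holder at (138,185), with blue and turquoise look-alikes to the right of the stand. In the top view, the key is probably at (211,213), the pot at (325,203) and the cups run from (423,195) to (431,252).

```bash
cat > h.py <<'E'
import cv2,numpy as np
from scipy.spatial.transform import Rotation as Ro
def ray(m,uv):
    q=cv2.undistortPoints(np.array(uv,float).reshape(-1,1,2),m["K"],m["D"]).reshape(-1,2)
    d=np.c_[q,np.ones(len(q))]@m["R"]; c=-m["R"].T@m["t"]; return c,d
def onz(m,uv,z):
    c,d=ray(m,uv); return c+d*((z-c[2])/d[:,2])[:,None]
def proj(m,X):
    X=np.array(X,float).reshape(-1,3);r,_=cv2.Rodrigues(m["R"])
    return cv2.projectPoints(X,r,m["t"],m["K"],m["D"])[0].reshape(-1,2)
def tri(ms,uvs):
    A=np.zeros((3,3));b=np.zeros(3)
    for m,uv in zip(ms,uvs):
        c,d=ray(m,[uv]);d=d[0]/np.linalg.norm(d[0]);P=np.eye(3)-np.outer(d,d);A+=P;b+=P@c
    return np.linalg.solve(A,b)
def blobs(mask,amin=8):
    n,l,s,c=cv2.connectedComponentsWithStats(mask.astype(np.uint8));return [(c[i].round(2).tolist(),int(s[i,4])) for i in range(1,n) if s[i,4]>=amin],l
E
python3 - <<'E'
from h import *
from station import env
T=env.camera_model("top");S=env.camera_model("scene")
f=np.load("pics/top0.npz");p=f["p"];d=f["d"]
h=cv2.cvtColor(p,cv2.COLOR_BGR2HSV)
y=(h[...,0]>15)&(h[...,0]<32)&(h[...,1]>120)&(h[...,2]>90); y[:160]=0;y[240:]=0;y[:,:280]=0;y[:,365:]=0
b,_=blobs(y);print("brass",b)
for c,a in b: print(onz(T,[c],.047)[0].round(4))
for uv in [(325,203)]: print("pot",onz(T,[uv],.093))
for uv in [(156,220),(183,216),(211,213),(239,210)]: print("handles",onz(T,[uv],.2095)[0].round(3))
for uv in [(423,195),(425,214),(427,233),(431,252)]: print("cups",onz(T,[uv],.09)[0].round(3), d[uv[1],uv[0]])
a=cv2.resize(p[180:245,135:270],None,fx=5.5,fy=5.5,interpolation=cv2.INTER_CUBIC)[:300]
a=cv2.resize(p[185:235,140:265],(750,300),interpolation=cv2.INTER_CUBIC)
b=cv2.resize(p[165:270,280:450],(486,300),interpolation=cv2.INTER_CUBIC)
b=cv2.copyMakeBorder(b,0,0,0,264,cv2.BORDER_CONSTANT)
cv2.imwrite("pics/crop1.png",np.vstack([a,b]))
s=np.load("pics/scene0.npz")["p"]
cv2.imwrite("pics/crop2.png",cv2.resize(s[135:260,290:440],(720,600),interpolation=cv2.INTER_CUBIC))
E
```

```text
brass []
pot [[ 0.57101284 -0.05468137  0.093     ]]
handles [0.515 0.377 0.21 ]
handles [0.523 0.309 0.21 ]
handles [0.529 0.239 0.21 ]
handles [0.535 0.17  0.21 ]
cups [ 0.587 -0.328  0.09 ] 1.3232853
cups [ 0.534 -0.328  0.09 ] 1.3221749
cups [ 0.481 -0.33   0.09 ] 1.3199428
cups [ 0.429 -0.336  0.09 ] 1.2935101
```

View pics/crop1.png

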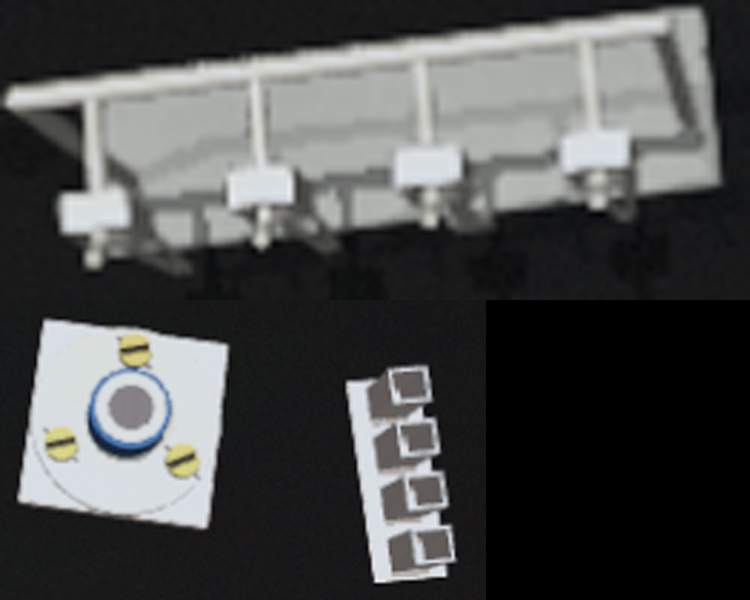

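View pics/crop2.png

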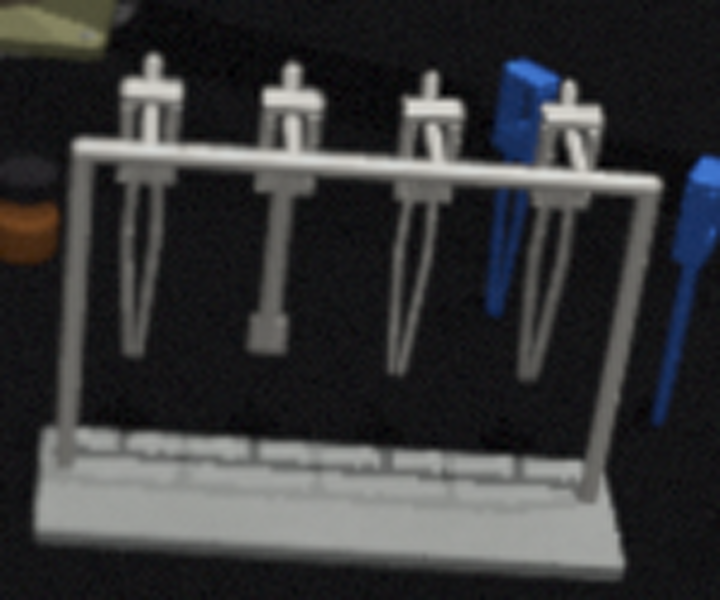

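The crops confirm it: the hanging tool third from the left in the top view (211,213) is the key, and the other three are forceps. The screw slots are dark lines running roughly left to right in the image, with index lines at other angles. Next I refine the poses using depth and colour.

```bash
python3 - <<'E'
from h import *
from station import env
T=env.camera_model("top")
f=np.load("pics/top0.npz");p=f["p"];d=f["d"]
v,u=np.mgrid[:420,:560]
c,dr=ray(T,np.c_[u.ravel(),v.ravel()]); P=(c+dr*d.reshape(-1,1)).reshape(420,560,3)
h=cv2.cvtColor(p,cv2.COLOR_BGR2HSV)
y=(h[...,0]>15)&(h[...,0]<35)&(h[...,1]>60)&(h[...,2]>80)
y[:160]=0;y[250:]=0;y[:,:280]=0;y[:,370:]=0
ck=cv2.morphologyEx(y.astype(np.uint8),cv2.MORPH_CLOSE,np.ones((3,3)))
b,l=blobs(ck,30)
sc=[]
for cc,a in b:
    X=onz(T,[cc],.046)[0];sc.append(X);print("brass",cc,a,X.round(4))
if len(sc)==3:
    sc=np.array(sc);C=sc.mean(0);print("C",C.round(4),[(np.hypot(*(s-C)[:2]).round(4),np.degrees(np.arctan2(*(s-C)[1::-1])).round(1)) for s in sc])
# handle tops
m=(P[...,2]>.203)&(P[...,2]<.216)&(h[...,2]>170)&(P[...,0]<.56)&(P[...,0]>.48)&(P[...,1]>.1)&(P[...,1]<.45)
b,l=blobs(m,15)
for i,(cc,a) in enumerate(b): 
    print("handle",cc,a,onz(T,[cc],.2095)[0].round(4))
# holder rim
m=(P[...,2]>.08)&(P[...,2]<.1)&(P[...,0]>.38)&(P[...,0]<.64)&(P[...,1]<-.28)&(P[...,1]>-.4)&(h[...,2]>150)
uv=np.argwhere(m)[:,::-1].astype(float)
X=onz(T,uv,.09)[:,:2].astype(np.float32);print(len(X),cv2.minAreaRect(X))
b,l=blobs(m,5);print(b)
E
```

```text
brass [326.69, 182.22] 100 [ 0.6414 -0.0669  0.046 ]
brass [300.9, 215.03] 97 [0.5481 0.0101 0.046 ]
brass [343.42, 220.92] 98 [ 0.5281 -0.1088  0.046 ]
C [ 0.5725 -0.0552  0.046 ] [(np.float64(0.0698), np.float64(-9.6)), (np.float64(0.0697), np.float64(110.5)), (np.float64(0.0696), np.float64(-129.7))]
handle [238.91, 209.62] 65 [0.5356 0.1699 0.2095]
handle [211.03, 212.49] 68 [0.5302 0.2391 0.2095]
handle [182.89, 215.59] 64 [0.5242 0.3093 0.2095]
handle [155.29, 220.08] 62 [0.5147 0.3786 0.2095]
246 ((0.5111485719680786, -0.33174294233322144), (0.18958680331707, 0.03897973522543907), 3.248903751373291)
[([423.27, 194.34], 62), ([423.33, 211.67], 39), ([430.89, 216.89], 9), ([427.87, 231.01], 69), ([430.21, 250.13], 67)]
```

```bash
cat >> h.py <<'E'
def Rt(hd): # tool down, y axis at heading hd deg
    a=np.radians(hd);y=np.array([np.cos(a),np.sin(a),0]);z=np.array([0,0,-1.]);return np.c_[np.cross(y,z),y,z]
def cmd(s,pos,hd):
    w,x,y,z=s["tool_rot"];R=Ro.from_quat([x,y,z,w]).as_matrix()
    t=R.T@(np.array(pos)-s["eef_pos"])/.25; r=Ro.from_matrix(R.T@Rt(hd)).as_rotvec()/(2*np.pi)
    hh=np.degrees(np.arctan2(R[1,1],R[0,1]))
    print("shift",t.round(4),"turn",r.round(4),"| hd",hh.round(1),"j7",s["joint_pos"][6].round(2),"rows",np.ceil(np.linalg.norm(t)*5),np.ceil(np.linalg.norm(r)*42))
E
python3 - <<'E'
from h import *
from station import env
s=env.sense();cmd(s,[.53,.239,.40],95.7)
E
```

```text
shift [-1.5839 -0.7964 -0.5465] turn [-0.0003 -0.     -0.0791] | hd 67.2 j7 -0.22 rows 10.0 4.0
```

{"name": "step_arm", "arguments": {
  "commands": [
    [0, 0, -0.54, 0, 0, 0, 0],
    [0, 0, -0.54, 0, 0, 0, 0],
    [0, 0, -0.54, 0, 0, 0, 0],
    [-0.8, -0.4, -0.54, 0, 0, -0.079, 0],
    [-0.8, -0.4, -0.54, 0, 0, -0.079, 0],
    [-0.8, -0.4, -0.54, 0, 0, -0.079, 0],
    [-0.8, -0.4, -0.54, 0, 0, -0.079, 0],
    [-0.8, -0.4, -0.54, 0, 0, -0.079, 0],
    [-0.8, -0.4, -0.54, 0, 0, -0.079, 0],
    [-0.8, -0.4, -0.54, 0, 0, -0.079, 0]
  ]
}}

```text
clock: 1.1
eef_pos: [0.3874, 0.4067, 0.3985]
tool_rot: [-0.001, -0.049, 0.999, 0.0]
wrist_force: [-0.2, 0.1, -0.4]
gripper_width: 0.0442
grasp_force: 0.0
```

```bash
python3 - <<'E'
from h import *
from station import env
s=env.sense();cmd(s,[.49,.2,.40],95.7);print(s["eef_pos"])
E
```

```text
shift [-0.3275 -0.8628 -0.0067] turn [ 0.0001 -0.0002 -0.0002] | hd 95.6 j7 0.61 rows 5.0 1.0
[0.38740776 0.40665036 0.39849661]
```

{"name": "step_arm", "arguments": {
  "commands": [
    [-0.33, -0.74, 0, 0, 0, 0, 0],
    [-0.33, -0.74, 0, 0, 0, 0, 0],
    [-0.33, -0.74, 0, 0, 0, 0, 0],
    [-0.33, -0.74, 0, 0, 0, 0, 0],
    [-0.33, -0.74, 0, 0, 0, 0, 0],
    [-0.33, -0.74, 0, 0, 0, 0, 0],
    [-0.33, -0.74, 0, 0, 0, 0, 0]
  ]
}}

```text
clock: 1.8
eef_pos: [0.4867, 0.2335, 0.3987]
tool_rot: [-0.0, -0.052, 0.999, 0.001]
wrist_force: [-0.1, 0.4, 0.9]
gripper_width: 0.0439
grasp_force: 0.0
```

```bash
python3 - <<'E'
from h import *
from station import env
s=env.sense();print(s["eef_pos"]);W=env.camera_model("wrist");p,d=env.camera("wrist")
cv2.imwrite("pics/w1.png",p);np.savez("pics/w1.npz",p=p,d=d,**W)
print("campos",-W["R"].T@W["t"],W["R"][2],W["K"][0,0]);print(proj(W,[.5302,.2391,.2095]))
E
```

```text
[0.48666114 0.23346975 0.39869375]
campos [0.40804627 0.22472461 0.52065231] [ 0.3047811   0.03305483 -0.95184865] 338.586515082096
[[284.87357168 229.23543089]]
```

View pics/w1.png

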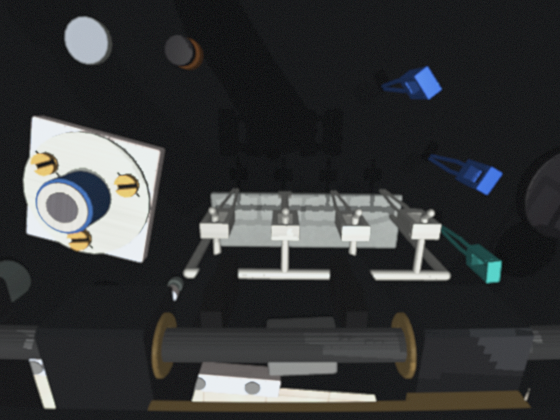

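The wrist view shows the key's handle top at about (285,231), within 2 px of the prediction. I refine it once, along with the slot angles of the screws visible at (43,163), (126,185) and (79,240).

```bash
cat >> h.py <<'E'
def slots(W,p,C=(.5725,-.0552),yaw=-9.6):
    h=cv2.cvtColor(p,cv2.COLOR_BGR2HSV)
    for k in range(3):
        a=np.radians(yaw+120*k);X=np.array([C[0]+.07*np.cos(a),C[1]+.07*np.sin(a),.047])
        n=161;g=np.linspace(-.02,.02,n);gx,gy=np.meshgrid(g,g)
        uv=proj(W,np.c_[X[0]+gx.ravel(),X[1]+gy.ravel(),np.full(n*n,.047)]).reshape(n,n,2).astype(np.float32)
        im=cv2.remap(p,uv,None,cv2.INTER_LINEAR);hh=cv2.cvtColor(im,cv2.COLOR_BGR2HSV)
        br=((hh[...,0]>12)&(hh[...,0]<35)&(hh[...,1]>60)&(hh[...,2]>80)).astype(np.uint8)
        if br.sum()<500: print("screw",k+1,"hidden");continue
        hull=cv2.convexHull(cv2.findNonZero(br));(cx,cy),r=cv2.minEnclosingCircle(hull)
        q=np.hypot(gx-g[int(min(cx,n-1))],gy-g[int(min(cy,n-1))])<.0135
        dk=q&(hh[...,2]<np.percentile(hh[...,2][q],60)*.6)
        xy=np.c_[gx[dk],gy[dk]]
        if len(xy)<50: print("screw",k+1,"no slot",len(xy));continue
        w,V=np.linalg.eigh(np.cov(xy.T));th=np.degrees(np.arctan2(V[1,1],V[0,1]))%180
        print("screw",k+1,"centre",X[:2].round(4),"off mm",((cx-80)*.25),((cy-80)*.25),"r",r*.25,"slot",th.round(1),"q",np.radians((yaw+127.2-th+40)%180-40).round(2),"el",(w[1]/w[0]).round(1))
E
python3 - <<'E'
from h import *
f=np.load("pics/w1.npz");W={k:f[k] for k in("K","D","R","t")};p=f["p"]
g=p.min(2)>150
for c,a in blobs(g,60)[0]:
    if 195<c[0]<445 and 210<c[1]<245: print(c,a,onz(W,[c],.2095)[0].round(4))
slots(W,p)
from station import env
f=np.load("pics/top0.npz");slots(env.camera_model("top"),f["p"])
cmd(env.sense(),[.53,.239,.193],95.7)
E
```

```text
[300.1, 236.91] 5827 [0.5368 0.255  0.2095]
screw 1 centre [ 0.6415 -0.0669] off mm 2.936727523803711 0.31327247619628906 r 21.480213165283203 slot 99.2 q 0.32 el 18.6
screw 2 centre [0.5481 0.0104] off mm 2.6848926544189453 0.49876976013183594 r 18.757246017456055 slot 101.2 q 0.29 el 16.7
screw 3 centre [ 0.5279 -0.1091] off mm 1.2023658752441406 1.4570159912109375 r 19.98451805114746 slot 111.0 q 0.11 el 14.8
screw 1 centre [ 0.6415 -0.0669] off mm -0.5860099792480469 0.75 r 17.40191078186035 slot 97.8 q 0.34 el 25.0
screw 2 centre [0.5481 0.0104] off mm -0.09582138061523438 0.2158489227294922 r 16.70899772644043 slot 100.7 q 0.29 el 29.3
screw 3 centre [ 0.5279 -0.1091] off mm 0.23522377014160156 0.6332836151123047 r 16.728168487548828 slot 110.4 q 0.13 el 23.5
shift [-0.1755  0.0024  0.8228] turn [ 0.0003 -0.0001  0.0007] | hd 95.9 j7 0.99 rows 5.0 1.0
```

{"name": "step_arm", "arguments": {
  "commands": [
    [-0.175, 0.002, 0.4, 0, 0, 0, 0],
    [-0.175, 0.002, 0.4, 0, 0, 0, 0],
    [-0.175, 0.002, 0.4, 0, 0, 0, 0],
    [-0.175, 0.002, 0.82, 0, 0, 0, 0],
    [-0.175, 0.002, 0.82, 0, 0, 0, 0],
    [-0.175, 0.002, 0.82, 0, 0, 0, 0],
    [-0.175, 0.002, 0.82, 0, 0, 0, 0],
    [-0.175, 0.002, 0.82, 0, 0, 0, -1],
    [-0.175, 0.002, 0.82, 0, 0, 0, -1],
    [-0.175, 0.002, 0.82, 0, 0, 0, -1]
  ]
}}

```text
clock: 2.85
eef_pos: [0.5329, 0.2364, 0.1963]
tool_rot: [0.002, -0.049, 0.999, 0.001]
wrist_force: [-0.3, -0.1, 6.9]
gripper_width: 0.0278
grasp_force: 29.7
```

{"name": "step_arm", "arguments": {
  "commands": [
    [0, 0, 0, 0, 0, 0, -1],
    [0, 0, 0, 0, 0, 0, -1],
    [0, 0, 0, 0, 0, 0, -1],
    [0, 0, 0, 0, 0, 0, -1]
  ]
}}

```text
clock: 3.25
eef_pos: [0.5329, 0.2364, 0.1963]
tool_rot: [0.002, -0.049, 0.999, 0.001]
wrist_force: [-0.1, 0.1, 8.3]
gripper_width: 0.0279
grasp_force: 29.7
```

{"name": "step_arm", "arguments": {
  "commands": [
    [0, 0, -0.04, 0, 0, 0, -1],
    [0, 0, -0.08, 0, 0, 0, -1],
    [0, 0, -0.08, 0, 0, 0, -1],
    [0, 0, -0.08, 0, 0, 0, -1]
  ]
}}

```text
clock: 3.65
eef_pos: [0.5318, 0.2353, 0.2142]
tool_rot: [0.0, -0.049, 0.999, 0.0]
wrist_force: [-0.3, 0.4, -0.7]
gripper_width: 0.0281
grasp_force: 29.7
```

```bash
python3 - <<'E'
from h import *
from station import env
s=env.sense();print(s["eef_pos"],s["wrist_force"],s["torque"])
p,d=env.camera("scene");q=p[135:260,290:440];cv2.imwrite("pics/c3.png",cv2.resize(q,(720,600),interpolation=cv2.INTER_CUBIC))
cmd(s,[.53,.239,.193],95.7)
E
```

```text
[0.53175007 0.23532265 0.21422531] [-0.33345641  0.351274   -0.66166319] [0.12045786 0.03362195 0.04801858]
shift [0.0056 0.0153 0.0849] turn [ 0.      0.0001 -0.0002] | hd 95.6 j7 0.93 rows 1.0 1.0
```

View pics/c3.png

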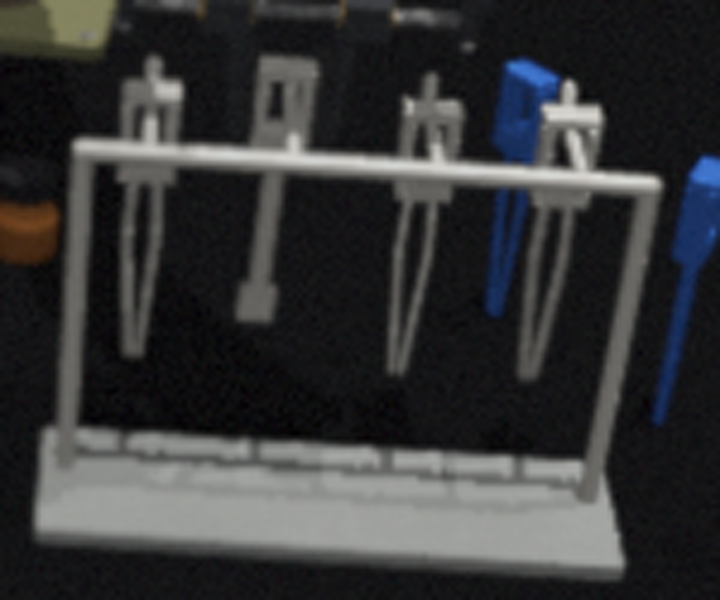

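{"name": "step_arm", "arguments": {
  "commands": [
    [0.06, 0, 0, 0, 0, 0, -1],
    [0.12, 0, 0, 0, 0, 0, -1],
    [0.18, 0, 0, 0, 0, 0, -1],
    [0.24, 0, 0, 0, 0, 0, -1],
    [0.3, 0, 0, 0, 0, 0, -1],
    [0.3, 0, 0, 0, 0, 0, -1],
    [0.3, 0, 0, 0, 0, 0, -1]
  ]
}}

```text
clock: 4.4
eef_pos: [0.4574, 0.2281, 0.2137]
tool_rot: [0.0, -0.049, 0.999, 0.0]
wrist_force: [0.9, 0.8, -0.8]
gripper_width: 0.0274
grasp_force: 29.7
```

{"name": "step_arm", "arguments": {
  "commands": [
    [0.1, 0, 0, 0, 0, 0, -1],
    [0.1, 0, -0.2, 0, 0, 0, -1],
    [0.1, 0, -0.4, 0, 0, 0, -1],
    [0.1, 0, -0.4, 0, 0, 0, -1],
    [0.1, 0, -0.4, 0, 0, 0, -1]
  ]
}}

```text
clock: 4.9
eef_pos: [0.4335, 0.2258, 0.3148]
tool_rot: [0.002, -0.049, 0.999, 0.001]
wrist_force: [-0.1, -1.3, -1.7]
gripper_width: 0.0277
grasp_force: 29.7
```

```bash
python3 - <<'E'
from h import *
from station import env
s=env.sense();print(s["eef_pos"],s["wrist_force"],s["gripper_width"])
cmd(s,[.49,.02,.28],95.7)
E
```

```text
[0.43346865 0.22579764 0.31478198] [-0.11331639 -1.26439828 -1.73406128] 0.02768470863490389
shift [-0.1445 -0.8415  0.1384] turn [ 0.0002  0.0005 -0.0003] | hd 95.6 j7 0.89 rows 5.0 1.0
```

{"name": "step_arm", "arguments": {
  "commands": [
    [-0.14, -0.4, 0.0, 0, 0, 0, -1],
    [-0.14, -0.84, 0.1, 0, 0, 0, -1],
    [-0.14, -0.84, 0.14, 0, 0, 0, -1],
    [-0.14, -0.84, 0.14, 0, 0, 0, -1],
    [-0.14, -0.84, 0.14, 0, 0, 0, -1],
    [-0.14, -0.84, 0.14, 0, 0, 0, -1],
    [-0.14, -0.84, 0.14, 0, 0, 0, -1],
    [-0.14, -0.84, 0.14, 0, 0, 0, -1]
  ]
}}

```text
clock: 5.7
eef_pos: [0.4874, 0.022, 0.2785]
tool_rot: [-0.0, -0.051, 0.999, 0.001]
wrist_force: [-0.7, 0.1, -1.3]
gripper_width: 0.0279
grasp_force: 29.7
```

```bash
cat >> h.py <<'E'
def look(env,tag,w=.16,off=.137):
    from station import env as e
    s=e.sense();P=s["eef_pos"]-[0,0,off];out=[]
    for n in("scene","wrist","top"):
        m=e.camera_model(n);p,d=e.camera(n);np.savez(f"pics/{tag}_{n}.npz",p=p,d=d,**m)
        uv=proj(m,[P,s["eef_pos"]]);print(n,uv.round(1).tolist());c=uv[0]
        k=45 if n!="wrist" else 70
        x0=int(np.clip(c[0]-k,0,560-2*k));y0=int(np.clip(c[1]-k,0,420-2*k));print(" crop",x0,y0,2*k)
        q=cv2.resize(p[y0:y0+2*k,x0:x0+2*k],(266,266),interpolation=cv2.INTER_CUBIC)
        cv2.circle(q,tuple(int(v) for v in (c-[x0,y0])*266/(2*k)),2,(0,0,255),-1);out.append(q)
    cv2.imwrite(f"pics/{tag}.png",cv2.resize(np.hstack(out),(798,266)));return s
E
python3 - <<'E'
from h import *
s=look(0,"k1");print(s["eef_pos"])
cmd(s,[.5481,.0104,.25],101)
E
```

```text
scene [[264.4, 161.5], [264.9, 112.3]]
 crop 219 116 90
wrist [[284.0, 201.8], [284.7, 298.0]]
 crop 213 131 140
top [[298.5, 231.5], [300.5, 222.7]]
 crop 253 186 90
[0.48736516 0.0220255  0.27847629]
shift [-0.237  -0.0711  0.1137] turn [ 0.0002 -0.     -0.0144] | hd 95.8 j7 1.31 rows 2.0 1.0
```

View pics/k1.png

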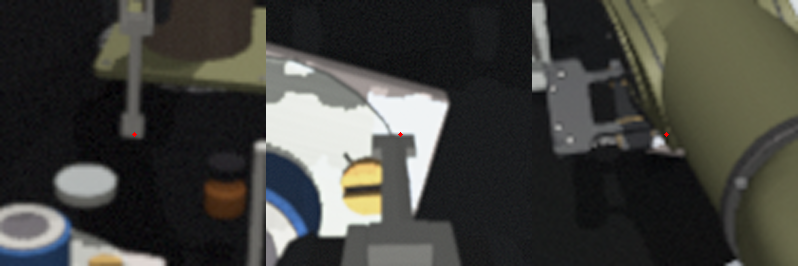

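The key hangs straight in the grip. In the wrist crop the blade foot is at about full-image (280,202), against a predicted 284, so there is a small lateral offset. I measure the key from the depth cloud.

```bash
cat >> h.py <<'E'
def keyfit(f,tcp,hd,bot=.137):
    W={k:f[k] for k in("K","D","R","t")};d=f["d"];v,u=np.mgrid[:420,:560]
    c,dr=ray(W,np.c_[u.ravel(),v.ravel()]);P=c+dr*d.reshape(-1,1)
    Q=(P-tcp)@Rt(hd)          # tool axes
    ok=(np.hypot(Q[:,0],Q[:,1])<.03)&(Q[:,2]>.03)&(Q[:,2]<bot+.012)&(d.ravel()>.05)
    Q=Q[ok];print("n",len(Q),"z max",Q[:,2].max().round(4),"p98",np.percentile(Q[:,2],98).round(4))
    for a,b in((.04,.06),(.06,.08),(.08,.1),(.1,.112),(.118,.126),(.126,.134),(.134,.15)):
        q=Q[(Q[:,2]>a)&(Q[:,2]<b)]
        if len(q)>3: print(a,b,len(q),"x med",np.median(q[:,0]).round(4),"y lo/hi/mid",np.percentile(q[:,1],[3,97]).round(4),(np.percentile(q[:,1],[3,97]).mean()).round(4))
E
python3 - <<'E'
from h import *
from station import env
s=env.sense()
print("wrist");keyfit(np.load("pics/k1_wrist.npz"),s["eef_pos"],95.8)
print("scene");keyfit(np.load("pics/k1_scene.npz"),s["eef_pos"],95.8)
E
```

```text
wrist
n 1116 z max 0.1375 p98 0.1337
0.04 0.06 192 x med 0.0034 y lo/hi/mid [-0.0056  0.0031] -0.0013
0.06 0.08 201 x med 0.0033 y lo/hi/mid [-0.0064  0.0029] -0.0018
0.08 0.1 148 x med 0.0033 y lo/hi/mid [-0.007   0.0023] -0.0023
0.1 0.112 75 x med 0.0033 y lo/hi/mid [-0.0073  0.0018] -0.0028
0.118 0.126 55 x med 0.0013 y lo/hi/mid [-0.0117  0.0057] -0.003
0.126 0.134 62 x med 0.0012 y lo/hi/mid [-0.012   0.0051] -0.0034
0.134 0.15 19 x med 0.0011 y lo/hi/mid [-0.0097  0.0048] -0.0025
scene
n 191 z max 0.1392 p98 0.1371
0.04 0.06 31 x med -0.0053 y lo/hi/mid [-0.0038  0.0042] 0.0002
0.06 0.08 27 x med -0.005 y lo/hi/mid [-0.0033  0.0044] 0.0005
0.08 0.1 27 x med -0.0044 y lo/hi/mid [-0.0034  0.0045] 0.0006
0.1 0.112 15 x med -0.0042 y lo/hi/mid [-0.0057  0.0023] -0.0017
0.118 0.126 23 x med -0.0027 y lo/hi/mid [-0.0082  0.0072] -0.0005
0.126 0.134 16 x med -0.0034 y lo/hi/mid [-0.007   0.0075] 0.0003
0.134 0.15 11 x med -0.0022 y lo/hi/mid [-0.0081  0.0065] -0.0008
```

```bash
cat >> h.py <<'E'
OFF=np.array([-.0008,-.0015,.137])
SC=[(.6415,-.0669),(.5481,.0104),(.5279,-.1091)]
def over(s,xy,z,hd): # blade foot at xy,z
    p=np.array([xy[0],xy[1],z])-Rt(hd)@OFF; cmd(s,p,hd); return p
E
python3 - <<'E'
from h import *
from station import env
s=env.sense()
f=np.load("pics/k1_wrist.npz");slots(f,f["p"])
h=cv2.cvtColor(f["p"],cv2.COLOR_BGR2HSV);b=(h[...,0]>12)&(h[...,0]<35)&(h[...,1]>90)&(h[...,2]>100)
n=cv2.morphologyEx(b.astype(np.uint8),cv2.MORPH_CLOSE,np.ones((7,7)))
for cc,a in blobs(n,150)[0]: print(cc,a,onz(f,[cc],.0465)[0].round(4))
print(over(s,SC[1],.075,101))
E
```

```text
screw 1 hidden
screw 2 centre [0.5481 0.0104] off mm 1.7125968933105469 -1.5668754577636719 r 18.18214988708496 slot 104.1 q 0.24 el 5.8
screw 3 centre [ 0.5279 -0.1091] off mm 2.279376983642578 0.06912803649902344 r 18.825035095214844 slot 110.7 q 0.12 el 16.6
[160.55, 201.85] 690 [ 0.5298 -0.1097  0.0465]
[263.84, 229.0] 500 [0.5502 0.0059 0.0465]
[375.89, 353.49] 254 [0.7079 0.1639 0.0465]
[190.97, 353.95] 198 [ 0.7324 -0.0736  0.0465]
shift [-0.2328 -0.0636  0.2676] turn [ 0.0001  0.0001 -0.0144] | hd 95.8 j7 1.31 rows 2.0 1.0
[0.54702848 0.01171979 0.212     ]
```

{"name": "step_arm", "arguments": {
  "commands": [
    [-0.233, -0.064, 0, 0, 0, -0.0144, -1],
    [-0.233, -0.064, 0.1, 0, 0, -0.0144, -1],
    [-0.233, -0.064, 0.2, 0, 0, -0.0144, -1],
    [-0.233, -0.064, 0.29, 0, 0, -0.0144, -1],
    [-0.233, -0.064, 0.29, 0, 0, -0.0144, -1],
    [-0.233, -0.064, 0.29, 0, 0, -0.0144, -1]
  ]
}}

```text
clock: 6.45
eef_pos: [0.5472, 0.0106, 0.2066]
tool_rot: [0.0, -0.095, 0.995, 0.0]
wrist_force: [0.3, 0.3, -0.4]
gripper_width: 0.0279
grasp_force: 29.7
```

```bash
python3 - <<'E'
from h import *
s=look(0,"k2");print(s["eef_pos"])
for n in("wrist","scene"): print(n);keyfit(np.load(f"pics/k2_{n}.npz"),s["eef_pos"],101)
f=np.load("pics/scene0.npz");from station import env
m=env.camera_model("scene");h=cv2.cvtColor(f["p"],cv2.COLOR_BGR2HSV);b=(h[...,0]>8)&(h[...,0]<32)&(h[...,1]>110)&(h[...,2]>100)
b[:185]=0;b[235:]=0;b[:,:195]=0;b[:,270:]=0
for cc,a in blobs(cv2.morphologyEx(b.astype(np.uint8),cv2.MORPH_CLOSE,np.ones((3,3))),10)[0]: print("scene brass",cc,a,onz(m,[cc],.043)[0].round(4))
over(s,SC[1],.041,101)
E
```

```text
scene [[255.3, 196.7], [255.2, 148.9]]
 crop 210 151 90
wrist [[284.5, 201.0], [285.4, 296.7]]
 crop 214 130 140
top [[301.0, 213.8], [303.2, 203.6]]
 crop 256 168 90
[0.54716633 0.01061882 0.20662176]
wrist
n 1090 z max 0.1363 p98 0.1333
0.04 0.06 210 x med 0.0028 y lo/hi/mid [-0.0066  0.0024] -0.0021
0.06 0.08 187 x med 0.0027 y lo/hi/mid [-0.0071  0.002 ] -0.0025
0.08 0.1 152 x med 0.0027 y lo/hi/mid [-0.0078  0.0016] -0.0031
0.1 0.112 70 x med 0.0028 y lo/hi/mid [-0.0076  0.001 ] -0.0033
0.118 0.126 47 x med 0.0005 y lo/hi/mid [-0.0125  0.0049] -0.0038
0.126 0.134 66 x med 0.0005 y lo/hi/mid [-0.0128  0.0044] -0.0042
0.134 0.15 16 x med 0.0006 y lo/hi/mid [-0.008  0.004] -0.002
scene
n 187 z max 0.1378 p98 0.1355
0.04 0.06 28 x med -0.0053 y lo/hi/mid [-0.003   0.0045] 0.0008
0.06 0.08 28 x med -0.0055 y lo/hi/mid [-0.0055  0.0044] -0.0005
0.08 0.1 27 x med -0.0055 y lo/hi/mid [-0.0056  0.0021] -0.0017
0.1 0.112 16 x med -0.0046 y lo/hi/mid [-0.0057  0.0021] -0.0018
0.118 0.126 16 x med -0.0041 y lo/hi/mid [-0.0108  0.0045] -0.0031
0.126 0.134 22 x med -0.0022 y lo/hi/mid [-0.0108  0.0045] -0.0032
0.134 0.15 7 x med -0.0022 y lo/hi/mid [-0.0077  0.0041] -0.0018
scene brass [208.62, 197.35] 34 [ 0.5349 -0.1184  0.043 ]
scene brass [254.39, 207.0] 80 [0.5551 0.01   0.043 ]
scene brass [215.82, 223.64] 102 [ 0.6471 -0.0672  0.043 ]
shift [-0.0003  0.0044  0.1145] turn [ 0.      0.     -0.0003] | hd 100.9 j7 1.38 rows 1.0 1.0
```

View pics/k2.png

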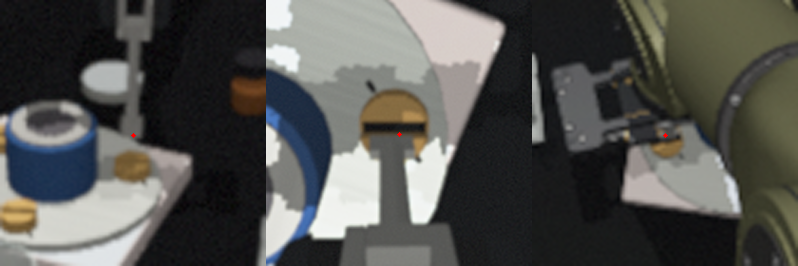

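The wrist crop shows the slot (crop 393,127) parallel to the blade just below it. I compare the two within this same camera.

```bash
cat >> h.py <<'E'
def slotrel(f,tcp,hd,guess):
    # slot & head in tool axes seen by the wrist camera (mm)
    R=Rt(hd);n=241;g=np.linspace(-.024,.024,n);gx,gy=np.meshgrid(g,g)
    c=R.T@(np.array([*guess,.047])-tcp)
    X=(np.c_[gx.ravel()+c[0],gy.ravel()+c[1],np.full(n*n,c[2])])@R.T+tcp
    im=cv2.remap(f["p"],proj(f,X).reshape(n,n,2).astype(np.float32),None,cv2.INTER_LINEAR)
    return im,c
E
python3 - <<'E'
from h import *
from station import env
s=env.sense();f=np.load("pics/k2_wrist.npz")
im,c=slotrel(f,s["eef_pos"],100.9,SC[1]);print(c)
cv2.imwrite("pics/rel.png",cv2.resize(im,(600,600)))
v=im.max(2)
for j in range(85,160,8): print(j,v[120-90:120+90:6,j].tolist())
E
```

```text
[-2.25980914e-04  1.36171452e-04  1.60612226e-01]
85 [117, 111, 110, 105, 91, 88, 87, 87, 86, 86, 88, 86, 86, 85, 86, 87, 87, 89, 88, 89, 102, 120, 126, 126, 122, 114, 120, 131, 153, 187]
93 [112, 92, 81, 80, 79, 79, 79, 79, 78, 80, 80, 80, 79, 78, 79, 80, 80, 80, 79, 79, 81, 84, 84, 81, 82, 97, 120, 132, 134, 138]
101 [121, 85, 48, 41, 43, 43, 42, 42, 41, 41, 43, 41, 42, 44, 43, 46, 47, 46, 44, 45, 45, 48, 46, 42, 51, 93, 126, 132, 135, 135]
109 [124, 84, 32, 23, 24, 19, 21, 19, 24, 23, 25, 20, 22, 25, 29, 30, 29, 30, 29, 29, 30, 28, 28, 24, 41, 95, 128, 134, 135, 136]
117 [123, 82, 42, 35, 36, 36, 37, 36, 36, 33, 34, 35, 34, 36, 37, 41, 47, 46, 48, 49, 50, 49, 49, 43, 52, 93, 127, 132, 136, 133]
125 [127, 117, 108, 107, 108, 107, 106, 106, 107, 108, 108, 107, 108, 108, 108, 108, 124, 141, 143, 143, 142, 142, 141, 141, 128, 119, 128, 132, 134, 134]
133 [126, 131, 134, 135, 135, 135, 135, 135, 135, 134, 134, 134, 133, 134, 135, 134, 152, 173, 176, 177, 177, 177, 175, 167, 147, 131, 128, 132, 135, 135]
141 [125, 127, 134, 135, 135, 135, 134, 134, 134, 134, 135, 133, 134, 134, 134, 133, 153, 171, 175, 174, 171, 166, 161, 150, 133, 121, 123, 132, 132, 132]
149 [128, 119, 127, 134, 135, 136, 134, 134, 133, 134, 133, 134, 134, 134, 134, 133, 140, 149, 149, 148, 144, 139, 136, 132, 117, 111, 126, 132, 133, 133]
157 [133, 117, 113, 126, 133, 136, 134, 134, 136, 133, 132, 132, 133, 134, 134, 133, 134, 133, 132, 132, 133, 134, 133, 122, 107, 116, 131, 136, 135, 136]
```

View pics/rel.png

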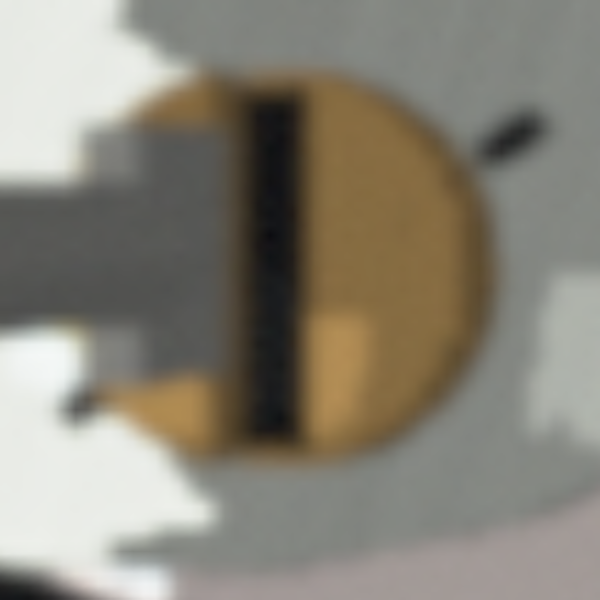

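{"name": "step_arm", "arguments": {
  "commands": [
    [-0.0084, 0.005, 0, 0, 0, 0, -1],
    [-0.0084, 0.005, 0.04, 0, 0, 0, -1],
    [-0.0084, 0.005, 0.07, 0, 0, 0, -1],
    [-0.0084, 0.005, 0.085, 0, 0, 0, -1],
    [-0.0084, 0.005, 0.095, 0, 0, 0, -1],
    [-0.0084, 0.005, 0.1, 0, 0, 0, -1],
    [-0.0084, 0.005, 0.1, 0, 0, 0, -1]
  ]
}}

```text
clock: 7.3
eef_pos: [0.5488, 0.0114, 0.181]
tool_rot: [-0.0, -0.094, 0.996, 0.0]
wrist_force: [0.2, 0.7, -0.9]
gripper_width: 0.0277
grasp_force: 29.7
```

{"name": "step_arm", "arguments": {
  "commands": [
    [0, 0, 0.012, 0, 0, 0, -1],
    [0, 0, 0.012, 0, 0, 0, -1]
  ]
}}

```text
clock: 7.5
eef_pos: [0.5488, 0.0114, 0.178]
tool_rot: [-0.0, -0.094, 0.996, 0.0]
wrist_force: [-0.2, -0.0, -0.9]
gripper_width: 0.0282
grasp_force: 29.7
```

{"name": "step_arm", "arguments": {
  "commands": [
    [-0.001, 0.0005, 0, 0, 0, 0.022, -1],
    [-0.002, 0.0008, 0, 0, 0, 0.044, -1],
    [-0.0033, 0.001, 0, 0, 0, 0.066, -1],
    [-0.0047, 0.0008, 0, 0, 0, 0.088, -1],
    [-0.006, 0.0003, 0, 0, 0, 0.11, -1],
    [-0.0075, -0.0005, 0, 0, 0, 0.132, -1],
    [-0.009, -0.0015, 0, 0, 0, 0.154, -1],
    [-0.0105, -0.003, 0, 0, 0, 0.176, -1],
    [-0.0119, -0.004, 0, 0, 0, 0.198, -1],
    [-0.0119, -0.0042, 0, 0, 0, 0.205, -1]
  ]
}}

```text
clock: 8.5
eef_pos: [0.5526, 0.0109, 0.1784]
tool_rot: [0.001, 0.523, 0.852, 0.0]
wrist_force: [1.0, -0.6, -1.6]
gripper_width: 0.028
grasp_force: 29.6
```

```bash
python3 - <<'E'
from h import *
from station import env
s=env.sense();print(s["eef_pos"],s["wrist_force"],s["torque"]);cmd(s,s["eef_pos"],27)
m=env.camera_model("wrist");p,d=env.camera("wrist");f=dict(p=p,**m);slots(f,p)
E
```

```text
[0.55263215 0.01088096 0.17837315] [ 0.96443793 -0.60929497 -1.56596271] [-0.27458905 -0.30758249  0.04454544]
shift [0. 0. 0.] turn [ 0.0002  0.0002 -0.0003] | hd 26.9 j7 0.49 rows 0.0 1.0
screw 1 hidden
screw 2 centre [0.5481 0.0104] off mm 3.0946044921875 -0.9469833374023438 r 17.840147018432617 slot 55.9 q 1.08 el 2.6
screw 3 no slot 0
```

{"name": "step_arm", "arguments": {
  "commands": [
    [0, 0, 0, 0, 0, 0.02, -1],
    [0, 0, 0, 0, 0, 0.035, -1],
    [0, 0, 0, 0, 0, 0.035, -1]
  ]
}}

```text
clock: 8.85
eef_pos: [0.5524, 0.0106, 0.1784]
tool_rot: [0.001, 0.611, 0.791, -0.0]
wrist_force: [1.5, -0.9, -1.1]
gripper_width: 0.0278
grasp_force: 30.0
```

```bash
python3 - <<'E'
from h import *
from station import env
s=env.sense();print(s["eef_pos"],s["wrist_force"],s["torque"]);cmd(s,s["eef_pos"],27)
s=look(0,"k3");f=np.load("pics/k3_wrist.npz");im,c=slotrel(f,s["eef_pos"],14.4,(.55,.0104));cv2.imwrite("pics/rel3.png",cv2.resize(im,(500,500)))
E
```

```text
[0.55244629 0.01057206 0.17843144] [ 1.54590223 -0.85259265 -1.13589559] [-0.57503556 -0.24971009  0.56065944]
shift [0. 0. 0.] turn [ 0.0001  0.0002 -0.0344] | hd 14.6 j7 0.35 rows 0.0 2.0
scene [[254.8, 207.0], [254.7, 160.2]]
 crop 209 161 90
wrist [[282.8, 202.2], [282.1, 299.2]]
 crop 212 132 140
top [[300.6, 213.8], [302.6, 203.8]]
 crop 255 168 90
```

View pics/rel3.png

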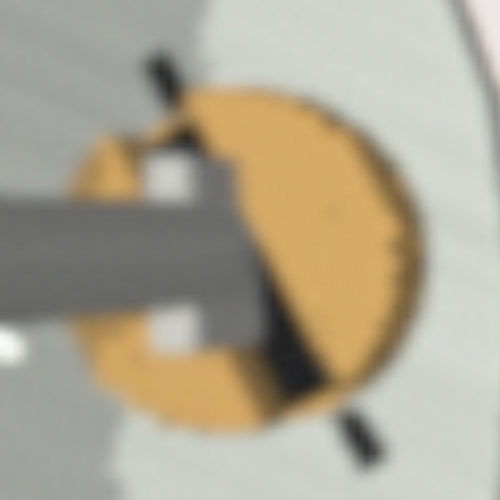

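The slot now lines up with both index lines and the torque rose to 0.56 N m, so screw 2 is at its stop. I back off, lift and move to screw 3.

{"name": "step_arm", "arguments": {
  "commands": [
    [0, 0, 0, 0, 0, -0.02, -1],
    [0, 0, 0, 0, 0, -0.04, -1],
    [0, 0, 0, 0, 0, -0.06, -1],
    [0, 0, -0.03, 0, 0, -0.06, -1],
    [0, 0, -0.06, 0, 0, -0.06, -1],
    [0, 0, -0.2, 0, 0, -0.06, -1],
    [0, 0, -0.34, 0, 0, -0.06, -1],
    [0, 0, -0.34, 0, 0, -0.06, -1]
  ]
}}

```text
clock: 9.8
eef_pos: [0.5546, 0.0113, 0.268]
tool_rot: [0.004, 0.455, 0.891, 0.003]
wrist_force: [0.4, -0.1, -1.0]
gripper_width: 0.0278
grasp_force: 29.7
```

```bash
python3 - <<'E'
from h import *
from station import env
s=env.sense();print(s["eef_pos"],s["wrist_force"])
m=env.camera_model("wrist");p,d=env.camera("wrist");f=dict(p=p,d=d,**m);slots(f,p,C=(.5745,-.0552))
keyfit(f,s["eef_pos"],36.2)
OFF[:]=[-.0008,-.0025,.137]
print(over(s,(.53,-.1091),.072,110.7))
E
```

```text
[0.55462535 0.01125703 0.26803598] [ 0.35940201 -0.10868317 -0.9679168 ]
screw 1 hidden
screw 2 centre [0.5501 0.0104] off mm 0.853057861328125 -1.6951465606689453 r 17.559242248535156 slot 43.0 q 1.3 el 17.5
screw 3 centre [ 0.5299 -0.1091] off mm 0.2459259033203125 0.3753242492675781 r 18.934534072875977 slot 110.4 q 0.13 el 15.0
n 1090 z max 0.1377 p98 0.1337
0.04 0.06 184 x med 0.0027 y lo/hi/mid [-0.0047  0.004 ] -0.0004
0.06 0.08 186 x med 0.0024 y lo/hi/mid [-0.0049  0.0041] -0.0004
0.08 0.1 144 x med 0.0023 y lo/hi/mid [-0.0053  0.0035] -0.0009
0.1 0.112 73 x med 0.0023 y lo/hi/mid [-0.0056  0.0035] -0.0011
0.118 0.126 51 x med -0.0002 y lo/hi/mid [-0.0097  0.0073] -0.0012
0.126 0.134 61 x med -0.0002 y lo/hi/mid [-0.01    0.0071] -0.0014
0.134 0.15 19 x med -0.0002 y lo/hi/mid [-0.005   0.0069] 0.001
shift [-0.3207 -0.3645  0.2346] turn [ 0.0007  0.0014 -0.2078] | hd 35.9 j7 0.59 rows 3.0 9.0
[ 0.52836796 -0.10704417  0.209     ]
```

{"name": "step_arm", "arguments": {
  "commands": [
    [-0.1, -0.12, 0, 0, 0, -0.023, -1],
    [-0.2, -0.24, 0, 0, 0, -0.046, -1],
    [-0.32, -0.364, 0, 0, 0, -0.069, -1],
    [-0.32, -0.364, 0, 0, 0, -0.092, -1],
    [-0.32, -0.364, 0, 0, 0, -0.115, -1],
    [-0.32, -0.364, 0, 0, 0, -0.138, -1],
    [-0.32, -0.364, 0, 0, 0, -0.161, -1],
    [-0.32, -0.364, 0.1, 0, 0, -0.184, -1],
    [-0.32, -0.364, 0.2, 0.0007, 0.0014, -0.208, -1],
    [-0.32, -0.364, 0.235, 0.0007, 0.0014, -0.208, -1]
  ]
}}

```text
clock: 10.85
eef_pos: [0.5234, -0.107, 0.2017]
tool_rot: [-0.007, -0.181, 0.983, 0.001]
wrist_force: [-0.5, 0.1, -1.4]
gripper_width: 0.0281
grasp_force: 29.7
```

```bash
cat >> h.py <<'E'
def rel(tag,hd,guess):
    from station import env
    s=env.sense();m=env.camera_model("wrist");p,d=env.camera("wrist");f=dict(p=p,d=d,**m)
    im,c=slotrel(f,s["eef_pos"],hd,guess);print(s["eef_pos"],"c",c.round(4))
    # grid: 1 px of 241 = .2 mm; x right = tool x
    keyfit(f,s["eef_pos"],hd);slots(f,p,C=(.5745,-.0552))
    b=cv2.resize(im,(482,482),interpolation=cv2.INTER_CUBIC)
    cv2.imwrite(f"pics/{tag}.png",b);return s
E
python3 - <<'E'
from h import *
s=rel("r3",110.7,(.53,-.1091));OFF[:]=[-.0008,-.0025,.137];over(s,(.53,-.1091),.041,110.7)
E
```

```text
[ 0.52342584 -0.10697751  0.20171368] c [-0.0054 -0.0043  0.1547]
n 1095 z max 0.1364 p98 0.1345
0.04 0.06 183 x med 0.0038 y lo/hi/mid [-0.0058  0.0031] -0.0013
0.06 0.08 188 x med 0.0039 y lo/hi/mid [-0.0061  0.0029] -0.0016
0.08 0.1 147 x med 0.0042 y lo/hi/mid [-0.0066  0.0026] -0.002
0.1 0.112 72 x med 0.0044 y lo/hi/mid [-0.0069  0.0023] -0.0023
0.118 0.126 50 x med 0.0023 y lo/hi/mid [-0.0111  0.006 ] -0.0025
0.126 0.134 61 x med 0.0024 y lo/hi/mid [-0.0113  0.0057] -0.0028
0.134 0.15 23 x med 0.0025 y lo/hi/mid [-0.011   0.0054] -0.0028
screw 1 hidden
screw 2 centre [0.5501 0.0104] off mm 1.2855663299560547 -5.152870178222656 r 19.967430114746094 slot 43.7 q 1.29 el 13.1
screw 3 centre [ 0.5299 -0.1091] off mm 0.5943679809570312 -2.866678237915039 r 17.848508834838867 slot 120.0 q -0.04 el 3.3
shift [-0.0197 -0.0078  0.0946] turn [ 0.0008 -0.0022  0.0005] | hd 110.9 j7 1.74 rows 1.0 1.0
```

View pics/r3.png

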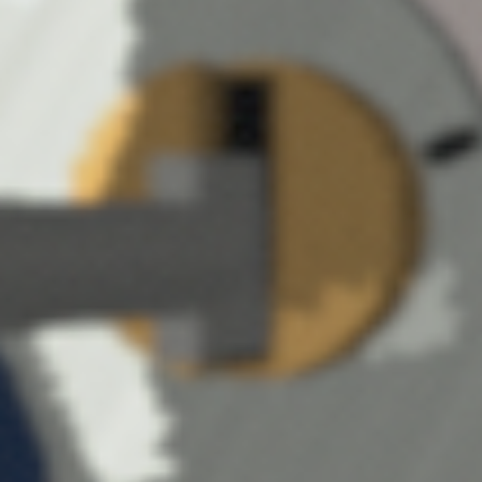

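{"name": "step_arm", "arguments": {
  "commands": [
    [-0.02, -0.011, 0, 0.0008, -0.0022, 0, -1],
    [-0.02, -0.011, 0, 0.0008, -0.0022, 0, -1],
    [-0.02, -0.011, 0, 0.0008, -0.0022, 0, -1]
  ]
}}

```text
clock: 11.2
eef_pos: [0.5318, -0.1081, 0.2054]
tool_rot: [0.004, -0.181, 0.984, -0.002]
wrist_force: [-0.4, 0.3, -0.3]
gripper_width: 0.0278
grasp_force: 29.7
```

```bash
python3 - <<'E'
from h import *
s=rel("r3b",110.7,(.53,-.1091));OFF[:]=[-.0008,-.0025,.137];over(s,(.53,-.1091),.041,110.7)
E
```

```text
[ 0.53179127 -0.10805007  0.20537585] c [ 0.002  -0.0003  0.1584]
n 1473 z max 0.1489 p98 0.1452
0.04 0.06 179 x med 0.0027 y lo/hi/mid [-0.0062  0.0025] -0.0019
0.06 0.08 188 x med 0.0025 y lo/hi/mid [-0.0068  0.0023] -0.0022
0.08 0.1 146 x med 0.0024 y lo/hi/mid [-0.0074  0.0018] -0.0028
0.1 0.112 72 x med 0.0022 y lo/hi/mid [-0.0079  0.0013] -0.0033
0.118 0.126 138 x med -0.0222 y lo/hi/mid [-0.0116  0.0206] 0.0045
0.126 0.134 141 x med -0.0216 y lo/hi/mid [-0.0118  0.0204] 0.0043
0.134 0.15 153 x med -0.0235 y lo/hi/mid [-0.0092  0.0209] 0.0058
screw 1 hidden
screw 2 centre [0.5501 0.0104] off mm -0.9208259582519531 -3.7611045837402344 r 19.567922592163086 slot 42.6 q 1.31 el 14.3
screw 3 centre [ 0.5299 -0.1091] off mm 0.18095970153808594 -1.9807243347167969 r 17.56684112548828 slot 109.9 q 0.13 el 22.5
shift [0.0121 0.0091 0.1094] turn [-0.0007  0.001   0.0004] | hd 110.8 j7 1.74 rows 1.0 1.0
```

View pics/r3b.png

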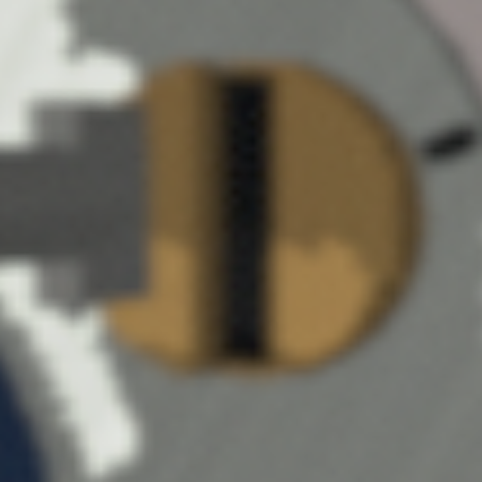

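The arm had not settled at the earlier reading, so the blade is now about 4 mm too far. I hold, then read again.

{"name": "step_arm", "arguments": {
  "commands": [
    [0, 0, 0, 0, 0, 0, -1],
    [0, 0, 0, 0, 0, 0, -1],
    [0, 0, 0, 0, 0, 0, -1]
  ]
}}

```text
clock: 11.55
eef_pos: [0.5312, -0.108, 0.2046]
tool_rot: [0.003, -0.181, 0.983, -0.001]
wrist_force: [0.2, -1.4, -1.1]
gripper_width: 0.0276
grasp_force: 29.7
```

```bash
python3 - <<'E'
from h import *
s=rel("r3c",110.7,(.53,-.1091));OFF[:]=[-.0008,-.0025,.137];over(s,(.53,-.1091),.075,110.7)
E
```

```text
[ 0.53116961 -0.10803968  0.20459919] c [ 0.0015 -0.0006  0.1576]
n 1442 z max 0.1489 p98 0.145
0.04 0.06 185 x med 0.0028 y lo/hi/mid [-0.0062  0.0027] -0.0018
0.06 0.08 182 x med 0.0026 y lo/hi/mid [-0.0067  0.0023] -0.0022
0.08 0.1 149 x med 0.0025 y lo/hi/mid [-0.0074  0.0019] -0.0028
0.1 0.112 72 x med 0.0024 y lo/hi/mid [-0.0079  0.0014] -0.0032
0.118 0.126 126 x med -0.0225 y lo/hi/mid [-0.0114  0.0201] 0.0043
0.126 0.134 141 x med -0.0221 y lo/hi/mid [-0.0117  0.0201] 0.0042
0.134 0.15 139 x med -0.024 y lo/hi/mid [-0.0094  0.02  ] 0.0053
screw 1 hidden
screw 2 centre [0.5501 0.0104] off mm -0.648651123046875 -3.90960693359375 r 19.46875 slot 43.0 q 1.3 el 14.7
screw 3 centre [ 0.5299 -0.1091] off mm 0.07208633422851562 -1.8691120147705078 r 17.521512985229492 slot 110.0 q 0.13 el 23.6
shift [ 0.0089  0.0076 -0.0297] turn [-0.0005  0.0008  0.0006] | hd 110.9 j7 1.74 rows 1.0 1.0
```

{"name": "step_arm", "arguments": {
  "commands": [
    [0.009, 0.002, 0, -0.0005, 0.0008, 0.0005, -1],
    [0.009, 0.002, 0, -0.0005, 0.0008, 0.0005, -1],
    [0.009, 0.002, 0.03, -0.0005, 0.0008, 0.0005, -1],
    [0.009, 0.002, 0.06, -0.0005, 0.0008, 0.0005, -1],
    [0.009, 0.002, 0.08, -0.0005, 0.0008, 0.0005, -1],
    [0.009, 0.002, 0.088, -0.0005, 0.0008, 0.0005, -1],
    [0.009, 0.002, 0.093, -0.0005, 0.0008, 0.0005, -1],
    [0.009, 0.002, 0.093, -0.0005, 0.0008, 0.0005, -1]
  ]
}}

```text
clock: 12.4
eef_pos: [0.529, -0.1083, 0.181]
tool_rot: [-0.0, -0.18, 0.984, -0.0]
wrist_force: [-0.3, 0.1, -0.8]
gripper_width: 0.0276
grasp_force: 29.7
```

{"name": "step_arm", "arguments": {
  "commands": [
    [0, 0, 0.012, 0, 0, 0, -1],
    [0, 0, 0.012, 0, 0, 0, -1]
  ]
}}

```text
clock: 12.6
eef_pos: [0.5289, -0.1084, 0.178]
tool_rot: [-0.0, -0.18, 0.984, -0.0]
wrist_force: [0.3, 0.7, -0.2]
gripper_width: 0.0277
grasp_force: 29.7
```

{"name": "step_arm", "arguments": {
  "commands": [
    [-0.001, 0.0005, 0, 0, 0, 0.022, -1],
    [-0.002, 0.0008, 0, 0, 0, 0.044, -1],
    [-0.0033, 0.001, 0, 0, 0, 0.066, -1],
    [-0.0047, 0.0008, 0, 0, 0, 0.088, -1],
    [-0.006, 0.0003, 0, 0, 0, 0.11, -1],
    [-0.0075, -0.0005, 0, 0, 0, 0.132, -1],
    [-0.009, -0.0015, 0, 0, 0, 0.154, -1],
    [-0.0105, -0.003, 0, 0, 0, 0.176, -1],
    [-0.0119, -0.004, 0, 0, 0, 0.198, -1],
    [-0.0125, -0.0048, 0, 0, 0, 0.217, -1]
  ]
}}

```text
clock: 13.6
eef_pos: [0.5324, -0.1084, 0.1782]
tool_rot: [0.0, 0.482, 0.876, -0.0]
wrist_force: [-1.0, -0.3, -1.7]
gripper_width: 0.0281
grasp_force: 29.7
```

{"name": "step_arm", "arguments": {
  "commands": [
    [0, 0, 0, 0, 0, 0.02, -1],
    [0, 0, 0, 0, 0, 0.035, -1],
    [0, 0, 0, 0, 0, 0.043, -1],
    [0, 0, 0, 0, 0, 0.043, -1]
  ]
}}

```text
clock: 14.0
eef_pos: [0.5326, -0.1087, 0.1782]
tool_rot: [0.001, 0.593, 0.805, -0.0]
wrist_force: [1.0, -1.0, -1.5]
gripper_width: 0.0276
grasp_force: 29.9
```

```bash
python3 - <<'E'
from h import *
from station import env
s=env.sense();print(s["eef_pos"],s["wrist_force"],s["torque"]);cmd(s,s["eef_pos"],27)
E
```

```text
[ 0.53258599 -0.10870127  0.1782145 ] [ 1.00211323 -1.04861169 -1.46832029] [-0.47691478 -0.10074041  0.46810464]
shift [0. 0. 0.] turn [-0.      0.0002 -0.0272] | hd 17.2 j7 0.64 rows 0.0 2.0
```

Torque is 0.47 N m, so screw 3 is at its stop. I back off, lift and go to screw 1.

{"name": "step_arm", "arguments": {
  "commands": [
    [0, 0, 0, 0, 0, -0.02, -1],
    [0, 0, 0, 0, 0, -0.04, -1],
    [0, 0, 0, 0, 0, -0.055, -1],
    [0, 0, -0.03, 0, 0, -0.055, -1],
    [0, 0, -0.06, 0, 0, -0.055, -1],
    [0, 0, -0.2, 0, 0, -0.055, -1],
    [0, 0, -0.34, 0, 0, -0.055, -1],
    [0, 0, -0.34, 0, 0, -0.055, -1],
    [0, 0, -0.34, 0, 0, -0.055, -1],
    [0, 0, -0.34, 0, 0, -0.055, -1]
  ]
}}

```text
clock: 15.0
eef_pos: [0.5317, -0.1081, 0.2625]
tool_rot: [-0.001, 0.447, 0.895, -0.0]
wrist_force: [0.2, -0.5, -1.5]
gripper_width: 0.0276
grasp_force: 29.7
```

```bash
python3 - <<'E'
from h import *
from station import env
s=env.sense();print(s["eef_pos"],s["wrist_force"])
m=env.camera_model("wrist");p,d=env.camera("wrist");f=dict(p=p,d=d,**m);slots(f,p,C=(.5745,-.0552))
keyfit(f,s["eef_pos"],37)
OFF[:]=[-.0008,-.0025,.137]
print(over(s,(.643,-.0669),.072,98.5))
E
```

```text
[ 0.53166751 -0.10806496  0.26254399] [ 0.23339465 -0.49485379 -1.46762262]
screw 1 centre [ 0.6435 -0.0669] off mm 1.2745780944824219 -2.088132858276367 r 17.92420196533203 slot 98.2 q 0.34 el 16.2
screw 2 centre [0.5501 0.0104] off mm 0.6693687438964844 -2.7815017700195312 r 17.174589157104492 slot 42.7 q 1.31 el 15.2
screw 3 centre [ 0.5299 -0.1091] off mm 0.9696846008300781 -1.388845443725586 r 17.45222282409668 slot 42.9 q 1.3 el 17.7
n 1100 z max 0.1376 p98 0.1339
0.04 0.06 181 x med 0.0031 y lo/hi/mid [-0.0052  0.0037] -0.0008
0.06 0.08 187 x med 0.0029 y lo/hi/mid [-0.0056  0.0032] -0.0012
0.08 0.1 144 x med 0.0029 y lo/hi/mid [-0.0062  0.0025] -0.0018
0.1 0.112 72 x med 0.0029 y lo/hi/mid [-0.0067  0.0026] -0.0021
0.118 0.126 51 x med 0.0006 y lo/hi/mid [-0.0109  0.0061] -0.0024
0.126 0.134 64 x med 0.0005 y lo/hi/mid [-0.0112  0.0058] -0.0027
0.134 0.15 21 x med 0.0006 y lo/hi/mid [-0.0086  0.0055] -0.0015
shift [-0.1258  0.4572  0.2135] turn [-1.000e-04 -3.000e-04 -1.711e-01] | hd 36.9 j7 0.85 rows 3.0 8.0
[ 0.64183926 -0.06454571  0.209     ]
```

{"name": "step_arm", "arguments": {
  "commands": [
    [-0.04, 0.15, 0, 0, 0, -0.022, -1],
    [-0.08, 0.3, 0, 0, 0, -0.044, -1],
    [-0.126, 0.457, 0, 0, 0, -0.066, -1],
    [-0.126, 0.457, 0, 0, 0, -0.088, -1],
    [-0.126, 0.457, 0, 0, 0, -0.11, -1],
    [-0.126, 0.457, 0, 0, 0, -0.132, -1],
    [-0.126, 0.457, 0, 0, 0, -0.154, -1],
    [-0.126, 0.457, 0.1, 0, 0, -0.171, -1],
    [-0.126, 0.457, 0.2, 0, 0, -0.171, -1],
    [-0.126, 0.457, 0.2135, 0, 0, -0.171, -1]
  ]
}}

```text
clock: 16.05
eef_pos: [0.6397, -0.065, 0.2054]
tool_rot: [-0.004, -0.074, 0.997, 0.001]
wrist_force: [-0.5, -0.2, -0.1]
gripper_width: 0.0277
grasp_force: 29.7
```

{"name": "step_arm", "arguments": {
  "commands": [
    [0, 0, 0, 0, 0, 0, -1],
    [0, 0, 0, 0, 0, 0, -1],
    [0, 0, 0, 0, 0, 0, -1],
    [0, 0, 0, 0, 0, 0, -1]
  ]
}}

```text
clock: 16.45
eef_pos: [0.6432, -0.0649, 0.2108]
tool_rot: [0.001, -0.074, 0.997, -0.0]
wrist_force: [-0.0, 0.1, -0.8]
gripper_width: 0.0274
grasp_force: 29.7
```

```bash
python3 - <<'E'
from h import *
s=rel("r1",98.5,(.643,-.0669));OFF[:]=[-.0008,-.0025,.137];over(s,(.643,-.0669),.041,98.5)
E
```

```text
[ 0.64317343 -0.06488589  0.21078969] c [ 0.0005 -0.002   0.1638]
n 1124 z max 0.1368 p98 0.1347
0.04 0.06 181 x med 0.0028 y lo/hi/mid [-0.0059  0.003 ] -0.0015
0.06 0.08 185 x med 0.0027 y lo/hi/mid [-0.0064  0.0027] -0.0019
0.08 0.1 152 x med 0.0027 y lo/hi/mid [-0.007  0.002] -0.0025
0.1 0.112 68 x med 0.0028 y lo/hi/mid [-0.0074  0.0018] -0.0028
0.118 0.126 85 x med 0.0007 y lo/hi/mid [-0.0115  0.0125] 0.0005
0.126 0.134 61 x med 0.0003 y lo/hi/mid [-0.0119  0.0051] -0.0034
0.134 0.15 24 x med 0.0002 y lo/hi/mid [-0.0117  0.0047] -0.0035
screw 1 centre [ 0.6435 -0.0669] off mm -0.11153411865234375 -1.9176654815673828 r 17.236164093017578 slot 98.1 q 0.34 el 22.7
screw 2 centre [0.5501 0.0104] off mm 1.1299610137939453 -2.9979000091552734 r 17.644519805908203 slot 43.0 q 1.3 el 14.7
screw 3 centre [ 0.5299 -0.1091] off mm 1.487588882446289 -1.21514892578125 r 17.178569793701172 slot 43.0 q 1.3 el 14.1
shift [0.0053 0.0022 0.1311] turn [-0.0001  0.0003 -0.    ] | hd 98.5 j7 1.59 rows 1.0 1.0
```

View pics/r1.png

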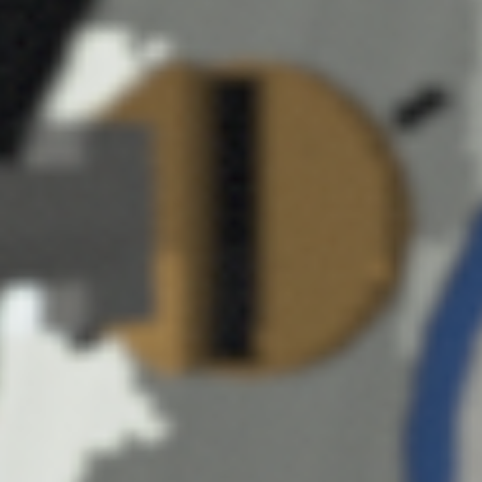

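{"name": "step_arm", "arguments": {
  "commands": [
    [0.003, 0, 0, 0, 0.0003, 0, -1],
    [0.003, 0, 0.04, 0, 0.0003, 0, -1],
    [0.003, 0, 0.08, 0, 0.0003, 0, -1],
    [0.003, 0, 0.1, 0, 0.0003, 0, -1],
    [0.003, 0, 0.11, 0, 0.0003, 0, -1],
    [0.003, 0, 0.118, 0, 0.0003, 0, -1],
    [0.003, 0, 0.118, 0, 0.0003, 0, -1]
  ]
}}

```text
clock: 17.2
eef_pos: [0.6415, -0.065, 0.1794]
tool_rot: [-0.002, -0.074, 0.997, -0.0]
wrist_force: [1.2, -0.2, -1.1]
gripper_width: 0.0276
grasp_force: 29.8
```

{"name": "step_arm", "arguments": {
  "commands": [
    [0, 0, 0.012, 0, 0, 0, -1],
    [0, 0, 0.012, 0, 0, 0, -1],
    [0, 0, 0.012, 0, 0, 0, -1]
  ]
}}

```text
clock: 17.5
eef_pos: [0.6417, -0.065, 0.177]
tool_rot: [-0.001, -0.074, 0.997, -0.0]
wrist_force: [-0.0, -1.3, -1.1]
gripper_width: 0.0277
grasp_force: 29.7
```

{"name": "step_arm", "arguments": {
  "commands": [
    [-0.001, 0.0005, -0.004, 0, 0, 0.022, -1],
    [-0.002, 0.0008, -0.004, 0, 0, 0.044, -1],
    [-0.0033, 0.001, -0.004, 0, 0, 0.066, -1],
    [-0.0047, 0.0008, -0.004, 0, 0, 0.088, -1],
    [-0.006, 0.0003, -0.004, 0, 0, 0.11, -1],
    [-0.0075, -0.0005, -0.004, 0, 0, 0.132, -1],
    [-0.009, -0.0015, -0.004, 0, 0, 0.154, -1],
    [-0.0105, -0.003, -0.004, 0, 0, 0.176, -1],
    [-0.0119, -0.004, -0.004, 0, 0, 0.198, -1],
    [-0.0125, -0.0048, -0.004, 0, 0, 0.217, -1]
  ]
}}

```text
clock: 18.5
eef_pos: [0.6463, -0.0659, 0.1785]
tool_rot: [0.001, 0.573, 0.82, -0.0]
wrist_force: [2.0, -0.8, -2.8]
gripper_width: 0.0279
grasp_force: 29.9
```

{"name": "step_arm", "arguments": {
  "commands": [
    [0, 0, 0, 0, 0, 0.012, -1],
    [0, 0, 0, 0, 0, 0.012, -1],
    [0, 0, 0, 0, 0, 0.012, -1]
  ]
}}

```text
clock: 18.8
eef_pos: [0.6461, -0.0659, 0.1785]
tool_rot: [0.001, 0.6, 0.8, -0.0]
wrist_force: [1.5, -0.8, -2.7]
gripper_width: 0.0278
grasp_force: 29.9
```

```bash
python3 - <<'E'
from h import *
from station import env
s=env.sense();print(s["eef_pos"],s["wrist_force"],s["torque"]);cmd(s,s["eef_pos"],27)
E
```

```text
[ 0.64613336 -0.06594354  0.1785429 ] [ 1.49698372 -0.76689205 -2.70673013] [-0.47222641 -0.81423129  0.5159806 ]
shift [0. 0. 0.] turn [-0.      0.0002 -0.0299] | hd 16.2 j7 0.53 rows 0.0 2.0
```

{"name": "step_arm", "arguments": {
  "commands": [
    [0, 0, 0, 0, 0, -0.02, -1],
    [0, 0, 0, 0, 0, -0.04, -1],
    [0, 0, 0, 0, 0, -0.06, -1],
    [0, 0, -0.03, 0, 0, -0.06, -1],
    [0, 0, -0.06, 0, 0, -0.06, -1],
    [0, 0, -0.2, 0, 0, -0.06, -1],
    [0, 0, -0.4, 0, 0, -0.06, -1],
    [0, 0, -0.56, 0, 0, -0.06, -1],
    [0, 0, -0.56, 0, 0, -0.06, -1],
    [0, 0, -0.56, 0, 0, -0.06, -1]
  ]
}}

```text
clock: 19.8
eef_pos: [0.6454, -0.0655, 0.3195]
tool_rot: [-0.0, 0.442, 0.897, -0.0]
wrist_force: [-0.1, 0.2, -1.5]
gripper_width: 0.0274
grasp_force: 29.8
```

```bash
cat >> h.py <<'E'
def rims(f,R=None):
    p=f["p"];d=f["d"];v,u=np.mgrid[:420,:560];c,dr=ray(f,np.c_[u.ravel(),v.ravel()]);P=(c+dr*d.reshape(-1,1)).reshape(420,560,3)
    m=(P[...,2]>.082)&(P[...,2]<.098)&(P[...,0]>.36)&(P[...,0]<.66)&(P[...,1]<-.22)&(P[...,1]>-.45)&(p.min(2)>110)
    uv=np.argwhere(m)[:,::-1].astype(float);X=onz(f,uv,.09)[:,:2].astype(np.float32)
    if len(X)<40: print("no rim",len(X));return
    (c,(a,b),an)=cv2.minAreaRect(X)
    if a<b: an+=90;a,b=b,a
    an=(an+90)%180-90
    print("rim",len(X),np.round(c,4),"size",round(a,3),round(b,3),"ang",round(an,1),blobs(m,5)[0])
    e=np.array([np.cos(np.radians(an)),np.sin(np.radians(an))])
    print("cups",[(np.array(c)+k*e).round(4).tolist() for k in(-.078,-.026,.026,.078)])
E
python3 - <<'E'
from h import *
from station import env
s=env.sense();print(s["eef_pos"])
for n in("top","wrist"):
    m=env.camera_model(n);p,d=env.camera(n);f=dict(p=p,d=d,**m)
    cv2.imwrite(f"pics/h_{n}.png",p);print(n);slots(f,p,C=(.5745,-.0552));rims(f)
cmd(s,[.51,-.3,.27],93.2)
E
```

```text
[ 0.64535321 -0.06547507  0.31954844]
top
screw 1 centre [ 0.6435 -0.0669] off mm 0.0 -6.5237226486206055 r 24.11661720275879 slot 30.4 q 1.52 el 2.9
screw 2 centre [0.5501 0.0104] off mm -1.875 -0.75 r 16.365480422973633 slot 42.6 q 1.31 el 27.7
screw 3 no slot 0
rim 274 [ 0.4678 -0.3033] size 0.19 0.041 ang 4.0 [([414.36, 210.08], 66), ([416.94, 228.03], 69), ([419.45, 247.26], 74), ([421.24, 267.91], 55), ([423.7, 260.6], 10)]
cups [[0.39, -0.3087], [0.4419, -0.3051], [0.4938, -0.3015], [0.5456, -0.298]]
wrist
screw 1 centre [ 0.6435 -0.0669] off mm 0.9929580688476562 -1.55718994140625 r 17.309587478637695 slot 43.0 q 1.3 el 17.6
screw 2 centre [0.5501 0.0104] off mm 1.6005058288574219 -2.0760135650634766 r 16.548154830932617 slot 43.2 q 1.3 el 15.9
screw 3 centre [ 0.5299 -0.1091] off mm 2.0065784454345703 -0.7434215545654297 r 17.604787826538086 slot 43.3 q 1.3 el 17.1
rim 1116 [ 0.4961 -0.3041] size 0.14 0.041 ang 3.4 [([17.41, 237.07], 409), ([58.37, 260.54], 411), ([96.55, 280.14], 296)]
cups [[0.4182, -0.3086], [0.4701, -0.3056], [0.522, -0.3025], [0.5739, -0.2995]]
shift [-0.4134 -1.0011  0.1984] turn [-0.     -0.     -0.1545] | hd 37.6 j7 0.78 rows 6.0 7.0
```

All three slots read 1.30 rad, so every screw is locked. The holder has been knocked aside and is now centred near (0.469,-0.303). I take the key to cup 4.

```bash
python3 - <<'E'
from h import *
from station import env
OFF[:]=[-.0008,-.0022,.137]
print(over(env.sense(),(.547,-.298),.125,93.8))
E
```

```text
shift [-0.4917 -0.8734  0.2218] turn [-0.0003 -0.0008 -0.1561] | hd 37.6 j7 0.78 rows 6.0 7.0
[ 0.54605596 -0.29585786  0.262     ]
```

{"name": "step_arm", "arguments": {
  "commands": [
    [-0.49, -0.873, 0, 0, 0, -0.156, -1],
    [-0.49, -0.873, 0, 0, 0, -0.156, -1],
    [-0.49, -0.873, 0, 0, 0, -0.156, -1],
    [-0.49, -0.873, 0, 0, 0, -0.156, -1],
    [-0.49, -0.873, 0, 0, 0, -0.156, -1],
    [-0.49, -0.873, 0, 0, 0, -0.156, -1],
    [-0.49, -0.873, 0.1, 0, 0, -0.156, -1],
    [-0.49, -0.873, 0.2, 0, 0, -0.156, -1],
    [-0.49, -0.873, 0.22, 0, 0, -0.156, -1],
    [-0.49, -0.873, 0.22, 0, 0, -0.156, -1]
  ]
}}

```text
clock: 20.9
eef_pos: [0.5463, -0.2955, 0.2617]
tool_rot: [-0.003, -0.033, 0.999, 0.001]
wrist_force: [-0.1, 0.3, -0.9]
gripper_width: 0.0277
grasp_force: 29.7
```

{"name": "step_arm", "arguments": {
  "commands": [
    [0, 0, 0, 0, 0, 0, -1],
    [0, 0, 0, 0, 0, 0, -1],
    [0, 0, 0, 0, 0, 0, -1]
  ]
}}

```text
clock: 21.2
eef_pos: [0.5479, -0.2962, 0.2646]
tool_rot: [-0.0, -0.033, 0.999, -0.001]
wrist_force: [-0.5, -0.7, -1.2]
gripper_width: 0.0274
grasp_force: 29.7
```

```bash
cat >> h.py <<'E'
def view2(tag,hd=None):
    from station import env as e
    s=e.sense();print(s["eef_pos"],s["wrist_force"].round(1));o=[]
    for n in("top","wrist","scene"):
        m=e.camera_model(n);p,d=e.camera(n);f=dict(p=p,d=d,**m);np.savez(f"pics/{tag}_{n}.npz",**f)
        print(n);rims(f)
        if n=="wrist": keyfit(f,s["eef_pos"],hd)
    return s
E
python3 - <<'E'
from h import *
s=view2("p1",93.8);OFF[:]=[-.0008,-.0022,.137];over(s,(.547,-.298),.125,93.8)
f=np.load("pics/p1_wrist.npz");cv2.imwrite("pics/p1w.png",f["p"])
E
```

```text
[ 0.54789175 -0.29617384  0.26455434] [-0.5 -0.7 -1.2]
top
rim 226 [ 0.4615 -0.3035] size 0.176 0.041 ang 3.9 [([410.0, 214.5], 14), ([419.56, 214.56], 9), ([416.52, 227.97], 66), ([419.18, 247.44], 72), ([421.74, 266.52], 62)]
cups [[0.3837, -0.3089], [0.4355, -0.3053], [0.4874, -0.3017], [0.5393, -0.2982]]
wrist
rim 2161 [ 0.4804 -0.3051] size 0.17 0.038 ang 3.3 [([277.73, 13.55], 371), ([279.38, 66.09], 711), ([278.58, 130.95], 632), ([278.32, 185.67], 447)]
cups [[0.4025, -0.3096], [0.4544, -0.3066], [0.5063, -0.3036], [0.5582, -0.3005]]
n 1103 z max 0.1355 p98 0.1332
0.04 0.06 182 x med 0.0032 y lo/hi/mid [-0.0056  0.0031] -0.0013
0.06 0.08 196 x med 0.0031 y lo/hi/mid [-0.0063  0.0029] -0.0017
0.08 0.1 146 x med 0.0031 y lo/hi/mid [-0.0069  0.0024] -0.0022
0.1 0.112 72 x med 0.0032 y lo/hi/mid [-0.0068  0.0019] -0.0024
0.118 0.126 52 x med 0.001 y lo/hi/mid [-0.0115  0.0054] -0.0031
0.126 0.134 63 x med 0.001 y lo/hi/mid [-0.0112  0.0059] -0.0026
0.134 0.15 18 x med 0.001 y lo/hi/mid [-0.0109  0.0049] -0.003
scene
rim 337 [ 0.477  -0.3033] size 0.203 0.041 ang 3.7 [([150.84, 162.64], 295), ([138.21, 181.64], 42)]
cups [[0.3992, -0.3084], [0.4511, -0.305], [0.503, -0.3017], [0.5549, -0.2983]]
shift [0.0072 0.0018 0.0102] turn [-0.0002 -0.0001  0.0001] | hd 93.8 j7 1.96 rows 1.0 1.0
```

View pics/p1w.png

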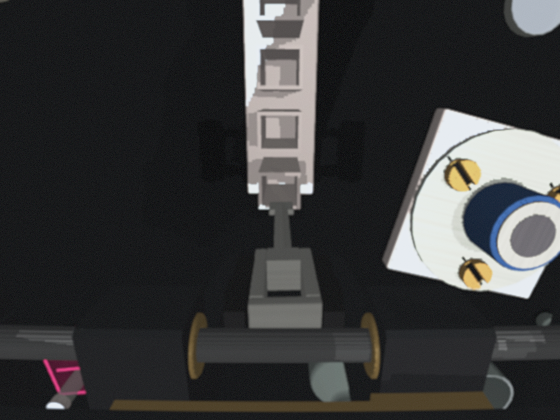

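The wrist view shows the blade just above cup 4, whose rim is around (279,192), with cup 3 at (280,131) and cup 2 at (280,70).

```bash
python3 - <<'E'
from h import *
f=np.load("pics/p1_wrist.npz")
print(onz(f,[(279.5,192),(280,130),(280.5,70)],.09).round(4))
p=f["p"].min(2)
for c in (265,285): print(c,[(r,int(p[r,c])) for r in range(108,216,3)])
E
```

```text
[[ 0.5499 -0.3004  0.09  ]
 [ 0.4948 -0.3033  0.09  ]
 [ 0.4467 -0.306   0.09  ]]
265 [(108, 153), (111, 133), (114, 176), (117, 107), (120, 117), (123, 117), (126, 118), (129, 116), (132, 117), (135, 118), (138, 96), (141, 92), (144, 94), (147, 103), (150, 179), (153, 178), (156, 156), (159, 90), (162, 92), (165, 93), (168, 93), (171, 99), (174, 137), (177, 88), (180, 86), (183, 85), (186, 84), (189, 86), (192, 89), (195, 90), (198, 92), (201, 92), (204, 99), (207, 204), (210, 48), (213, 17)]
285 [(108, 168), (111, 124), (114, 181), (117, 138), (120, 139), (123, 139), (126, 140), (129, 139), (132, 139), (135, 139), (138, 110), (141, 92), (144, 93), (147, 100), (150, 181), (153, 179), (156, 161), (159, 91), (162, 92), (165, 94), (168, 94), (171, 105), (174, 166), (177, 138), (180, 137), (183, 152), (186, 90), (189, 90), (192, 90), (195, 92), (198, 93), (201, 87), (204, 76), (207, 75), (210, 72), (213, 71)]
```

{"name": "step_arm", "arguments": {
  "commands": [
    [0, 0, 0.1, 0, 0, 0, -1],
    [0, 0, 0.2, 0, 0, 0, -1],
    [0, 0, 0.3, 0, 0, 0, -1],
    [0, 0, 0.4, 0, 0, 0, -1],
    [0, 0, 0.45, 0, 0, 0, -1],
    [0, 0, 0.475, 0, 0, 0, -1],
    [0, 0, 0.475, 0, 0, 0, -1],
    [0, 0, 0.475, 0, 0, 0, -1]
  ]
}}

```text
clock: 22.15
eef_pos: [0.5478, -0.2965, 0.1458]
tool_rot: [-0.0, -0.033, 0.999, -0.001]
wrist_force: [-0.2, -0.6, -0.2]
gripper_width: 0.0275
grasp_force: 29.7
```

{"name": "step_arm", "arguments": {
  "commands": [
    [0, 0, 0, 0, 0, 0, -0.2],
    [0, 0, 0, 0, 0, 0, 0],
    [0, 0, 0, 0, 0, 0, 0],
    [0, 0, 0, 0, 0, 0, 0],
    [0, 0, 0, 0, 0, 0, 0.1],
    [0, 0, -0.1, 0, 0, 0, 0.1],
    [0, 0, -0.3, 0, 0, 0, 0.1],
    [0, 0, -0.5, 0, 0, 0, 0.1],
    [0, 0, -0.7, 0, 0, 0, 0],
    [0, 0, -0.8, 0, 0, 0, 0]
  ]
}}

```text
clock: 23.15
eef_pos: [0.5489, -0.2966, 0.3498]
tool_rot: [0.002, -0.033, 0.999, -0.002]
wrist_force: [0.9, -0.5, -0.4]
gripper_width: 0.0444
grasp_force: 0.0
```

```bash
python3 - <<'E'
from h import *
from station import env
s=env.sense();m=env.camera_model("scene");p,d=env.camera("scene");np.savez("pics/q1.npz",p=p)
cv2.imwrite("pics/q1.png",cv2.resize(p[110:260,70:430],(792,330),interpolation=cv2.INTER_CUBIC))
m=env.camera_model("wrist");q,d=env.camera("wrist")
print(s["gripper_width"])
print("forceps target (y small)");cmd(s,[.45,.16,.36],95.7)
E
```

```text
0.04440335049346137
forceps target (y small)
shift [ 0.2733  1.8485 -0.0487] turn [-0.0006  0.0007 -0.0053] | hd 93.8 j7 1.97 rows 10.0 1.0
```

View pics/q1.png

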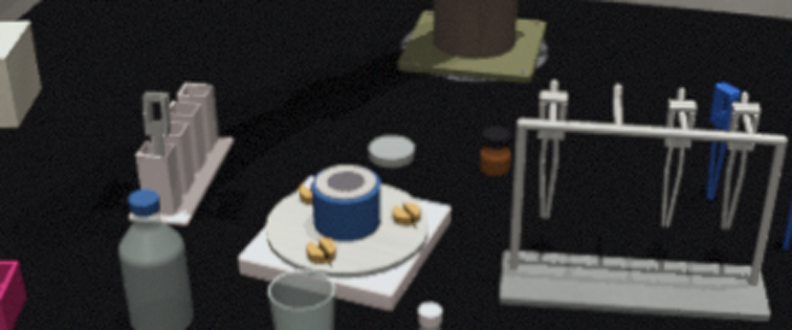

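The key stands upright in cup 4 (crop 155,115) and the stand is intact, with three forceps left. Next I fetch the forceps at y≈0.167.

{"name": "step_arm", "arguments": {
  "commands": [
    [0.03, 0.93, -0.05, 0, 0, 0, 0],
    [0.03, 0.93, -0.05, 0, 0, 0, 0],
    [0.03, 0.93, -0.05, 0, 0, 0, 0],
    [0.03, 0.93, -0.05, 0, 0, 0, 0],
    [0.03, 0.93, -0.05, 0, 0, 0, 0],
    [0.03, 0.93, -0.05, 0, 0, 0, 0],
    [0.03, 0.93, -0.05, 0, 0, 0, 0]
  ]
}}

```text
clock: 23.95
eef_pos: [0.524, -0.0641, 0.3563]
tool_rot: [-0.002, -0.034, 0.999, -0.0]
wrist_force: [0.7, -1.0, -0.3]
gripper_width: 0.044
grasp_force: 0.0
```

```bash
python3 - <<'E'
from h import *
from station import env
cmd(env.sense(),[.5376,.1669,.36],95.7)
E
```

```text
shift [-0.1175  0.9183 -0.0159] turn [-0.0001 -0.0006 -0.0049] | hd 93.9 j7 1.58 rows 5.0 1.0
```

{"name": "step_arm", "arguments": {
  "commands": [
    [-0.118, 0.918, -0.016, 0, 0, -0.005, 0],
    [-0.118, 0.918, -0.016, 0, 0, -0.005, 0],
    [-0.118, 0.918, -0.016, 0, 0, -0.005, 0],
    [-0.118, 0.918, -0.016, 0, 0, -0.005, 0],
    [-0.118, 0.918, -0.016, 0, 0, -0.005, 0],
    [-0.118, 0.918, -0.016, 0, 0, -0.005, 0],
    [-0.118, 0.918, -0.016, 0, 0, -0.005, 0],
    [-0.118, 0.918, -0.016, 0, 0, -0.005, 0],
    [-0.118, 0.918, -0.016, 0, 0, -0.005, 0],
    [-0.118, 0.918, -0.016, 0, 0, -0.005, 0]
  ]
}}

```text
clock: 24.95
eef_pos: [0.539, 0.1647, 0.3611]
tool_rot: [-0.001, -0.048, 0.999, -0.001]
wrist_force: [-0.7, -0.1, -0.5]
gripper_width: 0.0441
grasp_force: 0.0
```

```bash
cat >> h.py <<'E'
def tops(f):
    p=f["p"];d=f["d"];v,u=np.mgrid[:420,:560];c,dr=ray(f,np.c_[u.ravel(),v.ravel()]);P=(c+dr*d.reshape(-1,1)).reshape(420,560,3)
    ok=(P[...,2]>.2055)&(P[...,2]<.2135)&(P[...,0]>.49)&(P[...,0]<.56)&(P[...,1]>.12)&(P[...,1]<.42)
    for cc,a in blobs(cv2.erode(ok.astype(np.uint8),np.ones((3,3))),40)[0]: print("top",cc,a,onz(f,[cc],.2095)[0].round(4))
E
python3 - <<'E'
from h import *
from station import env
s=env.sense();m=env.camera_model("wrist");p,d=env.camera("wrist");tops(dict(p=p,d=d,**m));print(s["eef_pos"])
cmd(s,[.5376,.1669,.193],95.7)
E
```

```text
top [289.91, 197.09] 509 [0.5384 0.1694 0.2095]
top [533.86, 196.62] 555 [0.5181 0.3773 0.2095]
top [453.8, 198.83] 515 [0.5267 0.3081 0.2095]
[0.53902794 0.16470203 0.36105647]
shift [0.0034 0.0099 0.6722] turn [-0.0001 -0.0003 -0.0007] | hd 95.5 j7 1.18 rows 4.0 1.0
```

{"name": "step_arm", "arguments": {
  "commands": [
    [0.004, 0.013, 0.3, 0, 0, -0.001, 0],
    [0.004, 0.013, 0.5, 0, 0, -0.001, 0],
    [0.004, 0.013, 0.6, 0, 0, -0.001, 0],
    [0.004, 0.013, 0.672, 0, 0, -0.001, 0],
    [0.004, 0.013, 0.672, 0, 0, -0.001, 0],
    [0.004, 0.013, 0.672, 0, 0, -0.001, 0],
    [0.004, 0.013, 0.672, 0, 0, -0.001, 0]
  ]
}}

```text
clock: 25.7
eef_pos: [0.5384, 0.1698, 0.1949]
tool_rot: [0.001, -0.052, 0.999, 0.0]
wrist_force: [0.3, -0.0, -0.4]
gripper_width: 0.0441
grasp_force: 0.0
```

{"name": "step_arm", "arguments": {
  "commands": [
    [0, 0, 0, 0, 0, 0, -1],
    [0, 0, 0, 0, 0, 0, -1],
    [0, 0, 0, 0, 0, 0, -1],
    [0, 0, 0, 0, 0, 0, -1],
    [0, 0, 0, 0, 0, 0, -1]
  ]
}}

```text
clock: 26.2
eef_pos: [0.5376, 0.1696, 0.194]
tool_rot: [-0.0, -0.052, 0.999, 0.0]
wrist_force: [-0.4, -0.6, 5.5]
gripper_width: 0.0276
grasp_force: 30.0
```

Gripped. Lift 18 mm, pull out along the hook, then raise.

{"name": "step_arm", "arguments": {
  "commands": [
    [0, 0, -0.04, 0, 0, 0, -1],
    [0, 0, -0.074, 0, 0, 0, -1],
    [0, 0, -0.074, 0, 0, 0, -1],
    [0, 0, -0.074, 0, 0, 0, -1],
    [0, 0, -0.074, 0, 0, 0, -1]
  ]
}}

```text
clock: 26.7
eef_pos: [0.5369, 0.1694, 0.2114]
tool_rot: [-0.001, -0.052, 0.999, -0.0]
wrist_force: [-0.0, -0.8, -0.5]
gripper_width: 0.028
grasp_force: 30.0
```

{"name": "step_arm", "arguments": {
  "commands": [
    [0.06, 0, 0, 0, 0, 0, -1],
    [0.12, 0, 0, 0, 0, 0, -1],
    [0.18, 0, 0, 0, 0, 0, -1],
    [0.24, 0, 0, 0, 0, 0, -1],
    [0.34, 0, 0, 0, 0, 0, -1],
    [0.4, 0, 0, 0, 0, 0, -1],
    [0.4, 0, -0.2, 0, 0, 0, -1],
    [0.4, 0, -0.4, 0, 0, 0, -1],
    [0.4, 0, -0.5, 0, 0, 0, -1],
    [0.4, 0, -0.5, 0, 0, 0, -1]
  ]
}}

```text
clock: 27.7
eef_pos: [0.4397, 0.16, 0.34]
tool_rot: [0.003, -0.052, 0.999, 0.001]
wrist_force: [0.6, -0.2, -0.6]
gripper_width: 0.0276
grasp_force: 30.0
```

```bash
python3 - <<'E'
from h import *
from station import env
s=env.sense()
for n in("wrist","top"):
    m=env.camera_model(n);p,d=env.camera(n);f=dict(p=p,d=d,**m);print(n)
    if n=="wrist": keyfit(f,s["eef_pos"],95.7,bot=.147)
    rims(f)
cmd(s,[.495,-.06,.33],93.8)
E
```

```text
wrist
n 871 z max 0.1422 p98 0.1379
0.04 0.06 152 x med 0.0001 y lo/hi/mid [-0.0097  0.0083] -0.0007
0.06 0.08 191 x med -0.0001 y lo/hi/mid [-0.01    0.0086] -0.0007
0.08 0.1 146 x med -0.0002 y lo/hi/mid [-0.0086  0.007 ] -0.0008
0.1 0.112 70 x med -0.0003 y lo/hi/mid [-0.0072  0.0057] -0.0007
0.118 0.126 40 x med -0.0004 y lo/hi/mid [-0.0059  0.0046] -0.0007
0.126 0.134 37 x med -0.0005 y lo/hi/mid [-0.0054  0.004 ] -0.0007
0.134 0.15 33 x med -0.0006 y lo/hi/mid [-0.0047  0.0034] -0.0006Traceback (most recent call last):
  File "<stdin>", line 7, in <module>
  File "h.py", line 83, in rims
    uv=np.argwhere(m)[:,::-1].astype(float);X=onz(f,uv,.09)[:,:2].astype(np.float32)
                                              ~~~^^^^^^^^^^
  File "h.py", line 7, in onz
    c,d=ray(m,uv); return c+d*((z-c[2])/d[:,2])[:,None]
        ~~~^^^^^^
  File "h.py", line 4, in ray
    q=cv2.undistortPoints(np.array(uv,float).reshape(-1,1,2),m["K"],m["D"]).reshape(-1,2)
      ~~~~~~~~~~~~~~~~~~~^^^^^^^^^^^^^^^^^^^^^^^^^^^^^^^^^^^^^^^^^^^^^^^^^^
cv2.error: OpenCV(4.12.0) /io/opencv/modules/calib3d/src/undistort.dispatch.cpp:347: error: (-215:Assertion failed) CV_IS_MAT(_src) && CV_IS_MAT(_dst) && (_src->rows == 1 || _src->cols == 1) && (_dst->rows == 1 || _dst->cols == 1) && _src->cols + _src->rows - 1 == _dst->rows + _dst->cols - 1 && (CV_MAT_TYPE(_src->type) == CV_32FC2 || CV_MAT_TYPE(_src->type) == CV_64FC2) && (CV_MAT_TYPE(_dst->type) == CV_32FC2 || CV_MAT_TYPE(_dst->type) == CV_64FC2) in function 'cvUndistortPointsInternal'
```

```bash
sed -i 's/    uv=np.argwhere(m)\[:,::-1\].astype(float);X=onz/    if m.sum()<40: print("no rim");return\n    uv=np.argwhere(m)[:,::-1].astype(float);X=onz/' h.py; python3 - <<'E'
from h import *
from station import env
s=env.sense()
m=env.camera_model("top");p,d=env.camera("top");f=dict(p=p,d=d,**m);rims(f)
cmd(s,[.475,-.07,.335],93.8)
E
```

```text
rim 247 [ 0.4678 -0.3033] size 0.19 0.041 ang 4.1 [([412.37, 208.07], 43), ([416.99, 228.04], 69), ([419.59, 247.16], 70), ([421.85, 266.49], 65)]
cups [[0.39, -0.3089], [0.4419, -0.3052], [0.4938, -0.3014], [0.5456, -0.2977]]
shift [-0.0497 -0.9277  0.011 ] turn [0.0001 0.0002 0.006 ] | hd 96.0 j7 1.11 rows 5.0 1.0
```

{"name": "step_arm", "arguments": {
  "commands": [
    [-0.05, -0.928, 0.011, 0, 0, 0.006, -1],
    [-0.05, -0.928, 0.011, 0, 0, 0.006, -1],
    [-0.05, -0.928, 0.011, 0, 0, 0.006, -1],
    [-0.05, -0.928, 0.011, 0, 0, 0.006, -1],
    [-0.05, -0.928, 0.011, 0, 0, 0.006, -1],
    [-0.05, -0.928, 0.011, 0, 0, 0.006, -1]
  ]
}}

```text
clock: 28.4
eef_pos: [0.4734, -0.0761, 0.3318]
tool_rot: [-0.003, -0.029, 1.0, -0.001]
wrist_force: [-0.5, 0.8, -1.4]
gripper_width: 0.0277
grasp_force: 30.0
```

{"name": "step_arm", "arguments": {
  "commands": [
    [-0.018, -0.93, 0, 0, 0, 0, -1],
    [-0.018, -0.93, 0, 0, 0, 0, -1],
    [-0.018, -0.93, 0, 0, 0, 0, -1],
    [-0.018, -0.93, 0, 0, 0, 0, -1],
    [-0.018, -0.93, 0, 0, 0, 0, -1],
    [-0.018, -0.93, 0, 0, 0, 0, -1],
    [-0.018, -0.93, 0, 0, 0, 0, -1],
    [-0.018, -0.93, 0, 0, 0, 0, -1],
    [-0.018, -0.93, 0, 0, 0, 0, -1]
  ]
}}

```text
clock: 29.3
eef_pos: [0.4948, -0.2998, 0.3337]
tool_rot: [-0.001, -0.035, 0.999, 0.001]
wrist_force: [-0.5, 0.2, -1.1]
gripper_width: 0.0276
grasp_force: 30.0
```

```bash
python3 - <<'E'
from h import *
from station import env
s=env.sense();m=env.camera_model("wrist");p,d=env.camera("wrist");f=dict(p=p,d=d,**m)
keyfit(f,s["eef_pos"],93.8,bot=.147);rims(f)
cmd(s,[.495,-.3025,.27],93.8)
E
```

```text
n 870 z max 0.1418 p98 0.1382
0.04 0.06 151 x med 0.0006 y lo/hi/mid [-0.0098  0.0083] -0.0007
0.06 0.08 191 x med 0.0005 y lo/hi/mid [-0.0097  0.0084] -0.0006
0.08 0.1 148 x med 0.0006 y lo/hi/mid [-0.0084  0.0071] -0.0007
0.1 0.112 71 x med 0.0006 y lo/hi/mid [-0.0073  0.0056] -0.0008
0.118 0.126 43 x med 0.0006 y lo/hi/mid [-0.0061  0.0046] -0.0007
0.126 0.134 35 x med 0.0008 y lo/hi/mid [-0.0055  0.0039] -0.0008
0.134 0.15 33 x med 0.0006 y lo/hi/mid [-0.0048  0.0032] -0.0008
rim 1478 [ 0.4708 -0.3057] size 0.191 0.038 ang 3.4 [([280.55, 74.04], 466), ([279.43, 127.51], 440), ([279.35, 174.55], 391), ([265.61, 215.62], 120), ([294.81, 210.4], 47), ([284.0, 234.0], 13)]
cups [[0.3929, -0.3103], [0.4448, -0.3072], [0.4967, -0.3041], [0.5486, -0.3011]]
shift [-0.0008 -0.0112  0.2549] turn [ 0.0002 -0.0004  0.0005] | hd 94.0 j7 2.03 rows 2.0 1.0
```

{"name": "step_arm", "arguments": {
  "commands": [
    [0, -0.013, 0.1, 0, 0, 0, -1],
    [0, -0.013, 0.25, 0, 0, 0, -1],
    [0, -0.013, 0.25, 0, 0, 0, -1],
    [0, -0.013, 0.35, 0, 0, 0, -1],
    [0, -0.013, 0.45, 0, 0, 0, -1],
    [0, -0.013, 0.55, 0, 0, 0, -1],
    [0, -0.013, 0.65, 0, 0, 0, -1],
    [0, -0.013, 0.7, 0, 0, 0, -1],
    [0, -0.013, 0.715, 0, 0, 0, -1],
    [0, -0.013, 0.715, 0, 0, 0, -1]
  ]
}}

```text
clock: 30.35
eef_pos: [0.4949, -0.3053, 0.1561]
tool_rot: [-0.001, -0.033, 0.999, -0.0]
wrist_force: [0.5, 0.4, -1.1]
gripper_width: 0.0278
grasp_force: 30.0
```

{"name": "step_arm", "arguments": {
  "commands": [
    [0, 0, 0, 0, 0, 0, -0.2],
    [0, 0, 0, 0, 0, 0, 0],
    [0, 0, 0, 0, 0, 0, 0],
    [0, 0, 0, 0, 0, 0, 0],
    [0, 0, 0, 0, 0, 0, 0.1],
    [0, 0, -0.1, 0, 0, 0, 0.1],
    [0, 0, -0.3, 0, 0, 0, 0.1],
    [0, 0, -0.5, 0, 0, 0, 0.1],
    [0, 0, -0.7, 0, 0, 0, 0],
    [0, 0, -0.82, 0, 0, 0, 0]
  ]
}}

```text
clock: 31.35
eef_pos: [0.4956, -0.3057, 0.3647]
tool_rot: [0.001, -0.033, 0.999, -0.002]
wrist_force: [0.1, -0.1, -0.1]
gripper_width: 0.0442
grasp_force: 0.0
```

```bash
cat >> h.py <<'E'
def standing(f):
    p=f["p"];d=f["d"];v,u=np.mgrid[:420,:560];c,dr=ray(f,np.c_[u.ravel(),v.ravel()]);P=(c+dr*d.reshape(-1,1)).reshape(420,560,3)
    ok=(P[...,2]>.11)&(P[...,2]<.2)&(P[...,0]>.36)&(P[...,0]<.62)&(P[...,1]<-.24)&(P[...,1]>-.37)&(d>0)
    n,l,s,c=cv2.connectedComponentsWithStats(ok.astype(np.uint8))
    for i in range(1,n):
        if s[i,4]>15: q=P[l==i];t=q[q[:,2]>q[:,2].max()-.008];print("standing n",s[i,4],"zmax",q[:,2].max().round(3),"top",t.mean(0).round(3),"low",q[q[:,2]<.125].mean(0).round(3))
E
python3 - <<'E'
from h import *
from station import env
s=env.sense()
for n in("wrist","scene"):
    m=env.camera_model(n);p,d=env.camera(n);f=dict(p=p,d=d,**m);print(n);standing(f)
rims(f)
cmd(s,[.5,-.07,.36],93.8)
E
```

```text
wrist
standing n 1369 zmax 0.168 top [ 0.516 -0.287  0.164] low [ 0.513 -0.299  0.12 ]
scene
standing n 343 zmax 0.17 top [ 0.518 -0.287  0.164] low [ 0.534 -0.294  0.118]
rim 234 [ 0.4795 -0.3036] size 0.205 0.043 ang 3.9 [([149.31, 167.56], 226), ([141.5, 177.0], 6)]
cups [[0.4017, -0.309], [0.4536, -0.3054], [0.5055, -0.3018], [0.5573, -0.2983]]
shift [-0.0802  0.9395  0.016 ] turn [-0.0005  0.0004  0.    ] | hd 93.8 j7 2.04 rows 5.0 1.0
```

{"name": "step_arm", "arguments": {
  "commands": [
    [-0.08, 0.94, 0, 0, 0, 0, 0],
    [-0.08, 0.94, 0, 0, 0, 0, 0],
    [-0.08, 0.94, 0, 0, 0, 0, 0],
    [-0.08, 0.94, 0, 0, 0, 0, 0],
    [-0.08, 0.94, 0, 0, 0, 0, 0],
    [-0.08, 0.94, 0, 0, 0, 0, 0],
    [-0.08, 0.94, 0, 0, 0, 0, 0]
  ]
}}

```text
clock: 32.15
eef_pos: [0.4986, -0.069, 0.3595]
tool_rot: [-0.002, -0.034, 0.999, -0.0]
wrist_force: [-1.2, -1.2, 0.2]
gripper_width: 0.0441
grasp_force: 0.0
```

{"name": "step_arm", "arguments": {
  "commands": [
    [0, 0.95, 0, 0, 0, -0.005, 0],
    [0, 0.95, 0, 0, 0, -0.005, 0],
    [0, 0.95, 0, 0, 0, -0.005, 0],
    [0, 0.95, 0, 0, 0, -0.005, 0],
    [0, 0.95, 0, 0, 0, -0.005, 0],
    [0, 0.95, 0, 0, 0, -0.005, 0],
    [0, 0.95, 0, 0, 0, -0.005, 0],
    [0, 0.95, 0, 0, 0, -0.005, 0]
  ]
}}

```text
clock: 32.95
eef_pos: [0.4839, 0.1646, 0.3597]
tool_rot: [-0.001, -0.047, 0.999, -0.001]
wrist_force: [0.1, -0.2, -0.2]
gripper_width: 0.044
grasp_force: 0.0
```

```bash
python3 - <<'E'
from h import *
from station import env
cmd(env.sense(),[.526,.3078,.36],95.7)
E
```

```text
shift [-0.2212  0.5545 -0.0029] turn [-0.0004 -0.0004 -0.0009] | hd 95.4 j7 1.14 rows 3.0 1.0
```

{"name": "step_arm", "arguments": {
  "commands": [
    [-0.221, 0.555, 0, 0, 0, -0.001, 0],
    [-0.221, 0.555, 0, 0, 0, -0.001, 0],
    [-0.221, 0.555, 0, 0, 0, -0.001, 0],
    [-0.221, 0.555, 0, 0, 0, -0.001, 0],
    [-0.221, 0.555, 0, 0, 0, -0.001, 0],
    [-0.221, 0.555, 0, 0, 0, -0.001, 0],
    [-0.221, 0.555, 0, 0, 0, -0.001, 0],
    [-0.221, 0.555, 0, 0, 0, -0.001, 0]
  ]
}}

```text
clock: 33.75
eef_pos: [0.5251, 0.3093, 0.3604]
tool_rot: [-0.001, -0.051, 0.999, -0.0]
wrist_force: [0.6, -0.2, -1.1]
gripper_width: 0.044
grasp_force: 0.0
```

```bash
python3 - <<'E'
from h import *
from station import env
s=env.sense();m=env.camera_model("wrist");p,d=env.camera("wrist");tops(dict(p=p,d=d,**m));print(s["eef_pos"])
cmd(s,[.526,.3078,.193],95.7)
E
```

```text
top [367.11, 197.16] 555 [0.5178 0.3785 0.2095]
top [283.73, 199.6] 530 [0.527  0.309  0.2095]
[0.52506303 0.30928628 0.36040607]
shift [-0.0042 -0.0057  0.6696] turn [-0.0001 -0.0003  0.0004] | hd 95.8 j7 0.95 rows 4.0 1.0
```

{"name": "step_arm", "arguments": {
  "commands": [
    [-0.005, -0.002, 0.3, 0, 0, 0, 0],
    [-0.005, -0.002, 0.5, 0, 0, 0, 0],
    [-0.005, -0.002, 0.6, 0, 0, 0, 0],
    [-0.005, -0.002, 0.67, 0, 0, 0, 0],
    [-0.005, -0.002, 0.67, 0, 0, 0, 0],
    [-0.005, -0.002, 0.67, 0, 0, 0, 0],
    [-0.005, -0.002, 0.67, 0, 0, 0, 0]
  ]
}}

```text
clock: 34.5
eef_pos: [0.5268, 0.3113, 0.1946]
tool_rot: [0.001, -0.052, 0.999, 0.001]
wrist_force: [0.6, 0.1, -0.0]
gripper_width: 0.0441
grasp_force: 0.0
```

{"name": "step_arm", "arguments": {
  "commands": [
    [0, 0, 0, 0, 0, 0, -1],
    [0, 0, 0, 0, 0, 0, -1],
    [0, 0, 0, 0, 0, 0, -1],
    [0, 0, 0, 0, 0, 0, -1],
    [0, 0, 0, 0, 0, 0, -1]
  ]
}}

```text
clock: 35.0
eef_pos: [0.5261, 0.3109, 0.1936]
tool_rot: [-0.0, -0.052, 0.999, 0.0]
wrist_force: [-1.1, -0.2, 6.7]
gripper_width: 0.0274
grasp_force: 30.1
```

{"name": "step_arm", "arguments": {
  "commands": [
    [0, 0, -0.04, 0, 0, 0, -1],
    [0, 0, -0.074, 0, 0, 0, -1],
    [0, 0, -0.074, 0, 0, 0, -1],
    [0, 0, -0.074, 0, 0, 0, -1],
    [0, 0, -0.074, 0, 0, 0, -1]
  ]
}}

```text
clock: 35.5
eef_pos: [0.5254, 0.3105, 0.2108]
tool_rot: [-0.001, -0.052, 0.999, -0.0]
wrist_force: [0.4, 0.4, -0.5]
gripper_width: 0.0276
grasp_force: 30.0
```

{"name": "step_arm", "arguments": {
  "commands": [
    [0.06, 0, 0, 0, 0, 0, -1],
    [0.12, 0, 0, 0, 0, 0, -1],
    [0.18, 0, 0, 0, 0, 0, -1],
    [0.24, 0, 0, 0, 0, 0, -1],
    [0.34, 0, 0, 0, 0, 0, -1],
    [0.4, 0, 0, 0, 0, 0, -1],
    [0.4, 0, -0.2, 0, 0, 0, -1],
    [0.4, 0, -0.4, 0, 0, 0, -1],
    [0.4, 0, -0.5, 0, 0, 0, -1],
    [0.4, 0, -0.5, 0, 0, 0, -1]
  ]
}}

```text
clock: 36.5
eef_pos: [0.4279, 0.3017, 0.3398]
tool_rot: [0.002, -0.052, 0.999, 0.002]
wrist_force: [0.4, -0.2, 0.1]
gripper_width: 0.0278
grasp_force: 30.0
```

```bash
python3 - <<'E'
from h import *
from station import env
s=env.sense();m=env.camera_model("wrist");p,d=env.camera("wrist");keyfit(dict(p=p,d=d,**m),s["eef_pos"],95.7,bot=.147)
m=env.camera_model("top");p,d=env.camera("top");rims(dict(p=p,d=d,**m))
cmd(s,[.44,.08,.34],93.8)
E
```

```text
n 844 z max 0.1416 p98 0.1362
0.04 0.06 157 x med 0.001 y lo/hi/mid [-0.009  0.009] -0.0
0.06 0.08 189 x med 0.001 y lo/hi/mid [-0.0088  0.0093] 0.0003
0.08 0.1 140 x med 0.001 y lo/hi/mid [-0.007   0.0083] 0.0006
0.1 0.112 71 x med 0.001 y lo/hi/mid [-0.0061  0.0073] 0.0006
0.118 0.126 39 x med 0.0011 y lo/hi/mid [-0.0043  0.0062] 0.001
0.126 0.134 41 x med 0.001 y lo/hi/mid [-0.0035  0.0058] 0.0012
0.134 0.15 26 x med 0.001 y lo/hi/mid [-0.0028  0.0052] 0.0012
rim 233 [ 0.4678 -0.3034] size 0.19 0.041 ang 3.7 [([412.22, 207.55], 40), ([418.08, 230.02], 51), ([419.53, 247.32], 73), ([421.4, 266.66], 68)]
cups [[0.39, -0.3084], [0.4419, -0.3051], [0.4938, -0.3017], [0.5457, -0.2984]]
shift [ 0.0441 -0.8869 -0.0046] turn [0.0007 0.0007 0.006 ] | hd 96.0 j7 0.85 rows 5.0 1.0
```

{"name": "step_arm", "arguments": {
  "commands": [
    [0.03, -0.887, 0, 0.0004, 0.0004, 0.006, -1],
    [0.03, -0.887, 0, 0.0004, 0.0004, 0.006, -1],
    [0.03, -0.887, 0, 0.0004, 0.0004, 0.006, -1],
    [0.03, -0.887, 0, 0.0004, 0.0004, 0.006, -1],
    [0.03, -0.887, 0, 0.0004, 0.0004, 0.006, -1],
    [0.03, -0.887, 0, 0.0004, 0.0004, 0.006, -1]
  ]
}}

```text
clock: 37.2
eef_pos: [0.441, 0.0745, 0.3345]
tool_rot: [-0.004, -0.03, 1.0, -0.003]
wrist_force: [-0.0, 0.7, -1.4]
gripper_width: 0.0275
grasp_force: 30.0
```

{"name": "step_arm", "arguments": {
  "commands": [
    [0.05, -0.85, 0, 0, 0, 0, -1],
    [0.05, -0.85, 0, 0, 0, 0, -1],
    [0.05, -0.85, 0, 0, 0, 0, -1],
    [0.05, -0.85, 0, 0, 0, 0, -1],
    [0.05, -0.85, 0, 0, 0, 0, -1],
    [0.05, -0.85, 0, 0, 0, 0, -1],
    [0.05, -0.85, 0, 0, 0, 0, -1]
  ]
}}

```text
clock: 37.9
eef_pos: [0.4439, -0.1314, 0.3362]
tool_rot: [-0.003, -0.035, 0.999, -0.0]
wrist_force: [0.2, -0.0, -0.5]
gripper_width: 0.0278
grasp_force: 30.0
```

```bash
python3 - <<'E'
from h import *
from station import env
cmd(env.sense(),[.443,-.308,.335],93.8)
E
```

```text
shift [ 0.0527 -0.7044  0.0055] turn [-0.0001 -0.0009  0.0005] | hd 94.0 j7 1.74 rows 4.0 1.0
```

{"name": "step_arm", "arguments": {
  "commands": [
    [0.05, -0.704, 0, 0, 0, 0, -1],
    [0.05, -0.704, 0, 0, 0, 0, -1],
    [0.05, -0.704, 0, 0, 0, 0, -1],
    [0.05, -0.704, 0, 0, 0, 0, -1],
    [0.05, -0.704, 0, 0, 0, 0, -1],
    [0.05, -0.704, 0, 0, 0, 0, -1],
    [0.05, -0.704, 0, 0, 0, 0, -1],
    [0.05, -0.704, 0, 0, 0, 0, -1]
  ]
}}

```text
clock: 38.7
eef_pos: [0.4438, -0.3078, 0.3376]
tool_rot: [-0.002, -0.035, 0.999, -0.001]
wrist_force: [-0.0, 0.6, -0.7]
gripper_width: 0.0273
grasp_force: 30.0
```

```bash
python3 - <<'E'
from h import *
from station import env
s=env.sense();m=env.camera_model("wrist");p,d=env.camera("wrist");f=dict(p=p,d=d,**m)
keyfit(f,s["eef_pos"],93.8,bot=.147);rims(f);standing(f)
cmd(s,[.443,-.308,.156],93.8)
E
```

```text
n 849 z max 0.1413 p98 0.1361
0.04 0.06 160 x med 0.0015 y lo/hi/mid [-0.0089  0.0087] -0.0001
0.06 0.08 184 x med 0.0016 y lo/hi/mid [-0.0089  0.0091] 0.0001
0.08 0.1 149 x med 0.0017 y lo/hi/mid [-0.0076  0.008 ] 0.0002
0.1 0.112 72 x med 0.0018 y lo/hi/mid [-0.006   0.0068] 0.0004
0.118 0.126 42 x med 0.0021 y lo/hi/mid [-0.0049  0.0055] 0.0003
0.126 0.134 34 x med 0.0021 y lo/hi/mid [-0.0043  0.005 ] 0.0004
0.134 0.15 28 x med 0.0021 y lo/hi/mid [-0.0035  0.0046] 0.0005
rim 1138 [ 0.4545 -0.3065] size 0.159 0.038 ang 3.2 [([285.75, 125.76], 409), ([284.74, 173.97], 424), ([270.55, 213.64], 124), ([298.22, 213.2], 110), ([285.11, 205.89], 9), ([282.25, 222.12], 8), ([280.29, 230.17], 24), ([289.75, 229.67], 12), ([278.5, 246.22], 18)]
cups [[0.3766, -0.3109], [0.4285, -0.308], [0.4804, -0.3051], [0.5324, -0.3022]]
standing n 203 zmax 0.152 top [ 0.505 -0.299  0.148] low [ 0.504 -0.303  0.121]
standing n 154 zmax 0.152 top [ 0.509 -0.275  0.148] low [ 0.504 -0.282  0.12 ]
shift [2.000e-04 8.000e-04 7.263e-01] turn [-0.0003 -0.0007  0.0007] | hd 94.1 j7 2.09 rows 4.0 1.0
```

{"name": "step_arm", "arguments": {
  "commands": [
    [0, 0, 0.1, -0.0003, -0.0007, 0, -1],
    [0, 0, 0.25, -0.0003, -0.0007, 0, -1],
    [0, 0, 0.25, -0.0003, -0.0007, 0, -1],
    [0, 0, 0.35, -0.0003, -0.0007, 0, -1],
    [0, 0, 0.45, -0.0003, -0.0007, 0, -1],
    [0, 0, 0.55, -0.0003, -0.0007, 0, -1],
    [0, 0, 0.65, -0.0003, -0.0007, 0, -1],
    [0, 0, 0.71, -0.0003, -0.0007, 0, -1],
    [0, 0, 0.73, -0.0003, -0.0007, 0, -1],
    [0, 0, 0.73, -0.0003, -0.0007, 0, -1]
  ]
}}

```text
clock: 39.75
eef_pos: [0.4428, -0.3108, 0.1556]
tool_rot: [0.0, -0.034, 0.999, -0.001]
wrist_force: [-0.1, 0.2, -1.0]
gripper_width: 0.0279
grasp_force: 30.0
```

{"name": "step_arm", "arguments": {
  "commands": [
    [0, 0, 0, 0, 0, 0, -0.2],
    [0, 0, 0, 0, 0, 0, 0],
    [0, 0, 0, 0, 0, 0, 0],
    [0, 0, 0, 0, 0, 0, 0],
    [0, 0, 0, 0, 0, 0, 0.1],
    [0, 0, -0.1, 0, 0, 0, 0.1],
    [0, 0, -0.3, 0, 0, 0, 0.1],
    [0, 0, -0.5, 0, 0, 0, 0.1],
    [0, 0, -0.7, 0, 0, 0, 0],
    [0, 0, -0.82, 0, 0, 0, 0]
  ]
}}

```text
clock: 40.75
eef_pos: [0.4429, -0.3112, 0.3641]
tool_rot: [0.002, -0.033, 0.999, -0.002]
wrist_force: [-0.0, -0.3, -0.5]
gripper_width: 0.0447
grasp_force: 0.0
```

```bash
python3 - <<'E'
from h import *
from station import env
s=env.sense()
for n in("wrist","scene"):
    m=env.camera_model(n);p,d=env.camera(n);f=dict(p=p,d=d,**m);print(n);standing(f)
cmd(s,[.46,-.08,.36],95.7)
E
```

```text
wrist
standing n 725 zmax 0.169 top [ 0.443 -0.311  0.166] low [ 0.436 -0.312  0.121]
standing n 1399 zmax 0.168 top [ 0.515 -0.288  0.164] low [ 0.516 -0.299  0.12 ]
scene
standing n 487 zmax 0.17 top [ 0.475 -0.3    0.165] low [ 0.527 -0.294  0.118]
shift [-0.1294  0.9183  0.0135] turn [-0.0006  0.0007 -0.0053] | hd 93.8 j7 2.1 rows 5.0 1.0
```

{"name": "step_arm", "arguments": {
  "commands": [
    [-0.13, 0.92, 0, 0, 0, -0.005, 0],
    [-0.13, 0.92, 0, 0, 0, -0.005, 0],
    [-0.13, 0.92, 0, 0, 0, -0.005, 0],
    [-0.13, 0.92, 0, 0, 0, -0.005, 0],
    [-0.13, 0.92, 0, 0, 0, -0.005, 0],
    [-0.13, 0.92, 0, 0, 0, -0.005, 0],
    [-0.13, 0.92, 0, 0, 0, -0.005, 0]
  ]
}}

```text
clock: 41.55
eef_pos: [0.4588, -0.0789, 0.3591]
tool_rot: [-0.001, -0.05, 0.999, -0.001]
wrist_force: [0.3, 0.0, -0.8]
gripper_width: 0.0438
grasp_force: 0.0
```

{"name": "step_arm", "arguments": {
  "commands": [
    [0, 0.95, 0, 0, 0, 0, 0],
    [0, 0.95, 0, 0, 0, 0, 0],
    [0, 0.95, 0, 0, 0, 0, 0],
    [0, 0.95, 0, 0, 0, 0, 0],
    [0, 0.95, 0, 0, 0, 0, 0],
    [0, 0.95, 0, 0, 0, 0, 0],
    [0, 0.95, 0, 0, 0, 0, 0]
  ]
}}

```text
clock: 42.25
eef_pos: [0.4364, 0.1559, 0.359]
tool_rot: [-0.0, -0.048, 0.999, -0.001]
wrist_force: [0.7, -1.5, -0.1]
gripper_width: 0.0441
grasp_force: 0.0
```

```bash
python3 - <<'E'
from h import *
from station import env
s=env.sense();cmd(s,[.517,.377,.36],95.7);cmd(s,[.517,.297,.36],95.7)
m=env.camera_model("top");f=np.load("pics/top0.npz");p=f["p"];d=f["d"];v,u=np.mgrid[:420,:560];c,dr=ray(m,np.c_[u.ravel(),v.ravel()]);P=(c+dr*d.reshape(-1,1)).reshape(420,560,3)
h=cv2.cvtColor(p,cv2.COLOR_BGR2HSV);b=(h[...,1]>130)&(h[...,0]>75)&(h[...,0]<130)&(h[...,2]>70);b[:,200:]=0;b[:190]=0;b[300:]=0
n,l,st,_=cv2.connectedComponentsWithStats(b.astype(np.uint8))
for i in range(1,n):
    if st[i,4]>10:
        q=P[l==i];print("blue",st[i,4],q[q[:,2]>q[:,2].max()-.01].mean(0).round(3),q[:,2].max().round(3))
E
```

```text
shift [-0.4063  0.8491 -0.0064] turn [-0.0004 -0.0002 -0.0004] | hd 95.5 j7 1.11 rows 5.0 1.0
shift [-0.3753  0.5306 -0.0056] turn [-0.0004 -0.0002 -0.0004] | hd 95.5 j7 1.11 rows 4.0 1.0
blue 67 [0.574 0.496 0.156] 0.16
blue 128 [0.468 0.461 0.157] 0.162
blue 111 [0.375 0.368 0.158] 0.163
```

{"name": "step_arm", "arguments": {
  "commands": [
    [-0.406, 0.849, -0.006, 0, 0, 0, 0],
    [-0.406, 0.849, -0.006, 0, 0, 0, 0],
    [-0.406, 0.849, -0.006, 0, 0, 0, 0],
    [-0.406, 0.849, -0.006, 0, 0, 0, 0],
    [-0.406, 0.849, -0.006, 0, 0, 0, 0],
    [-0.406, 0.849, -0.006, 0, 0, 0, 0],
    [-0.406, 0.849, -0.006, 0, 0, 0, 0],
    [-0.406, 0.849, -0.006, 0, 0, 0, 0],
    [-0.406, 0.849, -0.006, 0, 0, 0, 0],
    [-0.406, 0.849, -0.006, 0, 0, 0, 0]
  ]
}}

```text
clock: 43.25
eef_pos: [0.5168, 0.3768, 0.3613]
tool_rot: [0.0, -0.048, 0.999, -0.001]
wrist_force: [-0.5, -0.3, 0.0]
gripper_width: 0.0441
grasp_force: 0.0
```

```bash
python3 - <<'E'
from h import *
from station import env
s=env.sense();m=env.camera_model("wrist");p,d=env.camera("wrist");tops(dict(p=p,d=d,**m));print(s["eef_pos"])
cmd(s,[.517,.3775,.193],95.7)
E
```

```text
top [286.32, 197.97] 509 [0.5176 0.3785 0.2095]
[0.51675008 0.37681923 0.36134567]
shift [-0.001   0.0036  0.6734] turn [-0.0002  0.0001 -0.0006] | hd 95.5 j7 0.84 rows 4.0 1.0
```

{"name": "step_arm", "arguments": {
  "commands": [
    [-0.001, 0.005, 0.3, 0, 0, 0, 0],
    [-0.001, 0.005, 0.5, 0, 0, 0, 0],
    [-0.001, 0.005, 0.6, 0, 0, 0, 0],
    [-0.001, 0.005, 0.672, 0, 0, 0, 0],
    [-0.001, 0.005, 0.672, 0, 0, 0, 0],
    [-0.001, 0.005, 0.672, 0, 0, 0, 0],
    [-0.001, 0.005, 0.672, 0, 0, 0, 0]
  ]
}}

```text
clock: 44.0
eef_pos: [0.5176, 0.3804, 0.195]
tool_rot: [0.002, -0.049, 0.999, 0.001]
wrist_force: [-0.5, -0.1, 0.5]
gripper_width: 0.0439
grasp_force: 0.0
```

{"name": "step_arm", "arguments": {
  "commands": [
    [0, 0, 0, 0, 0, 0, -1],
    [0, 0, 0, 0, 0, 0, -1],
    [0, 0, 0, 0, 0, 0, -1],
    [0, 0, 0, 0, 0, 0, -1],
    [0, 0, 0, 0, 0, 0, -1]
  ]
}}

```text
clock: 44.5
eef_pos: [0.5169, 0.3799, 0.194]
tool_rot: [0.001, -0.049, 0.999, 0.0]
wrist_force: [-0.1, -1.4, 5.7]
gripper_width: 0.0279
grasp_force: 30.0
```

{"name": "step_arm", "arguments": {
  "commands": [
    [0, 0, -0.04, 0, 0, 0, -1],
    [0, 0, -0.074, 0, 0, 0, -1],
    [0, 0, -0.074, 0, 0, 0, -1],
    [0, 0, -0.074, 0, 0, 0, -1],
    [0, 0, -0.074, 0, 0, 0, -1]
  ]
}}

```text
clock: 45.0
eef_pos: [0.5163, 0.3794, 0.2111]
tool_rot: [-0.0, -0.049, 0.999, -0.001]
wrist_force: [0.1, 0.4, -1.2]
gripper_width: 0.0279
grasp_force: 30.0
```

{"name": "step_arm", "arguments": {
  "commands": [
    [0.06, 0, 0, 0, 0, 0, -1],
    [0.12, 0, 0, 0, 0, 0, -1],
    [0.18, 0, 0, 0, 0, 0, -1],
    [0.24, 0, 0, 0, 0, 0, -1],
    [0.25, 0, 0, 0, 0, 0, -1],
    [0.25, 0, 0, 0, 0, 0, -1],
    [0.25, 0, -0.2, 0, 0, 0, -1],
    [0.25, 0, -0.4, 0, 0, 0, -1],
    [0.25, 0, -0.52, 0, 0, 0, -1],
    [0.25, 0, -0.52, 0, 0, 0, -1]
  ]
}}

```text
clock: 46.0
eef_pos: [0.4572, 0.3753, 0.3463]
tool_rot: [0.004, -0.048, 0.999, 0.003]
wrist_force: [1.2, -0.4, -1.3]
gripper_width: 0.0278
grasp_force: 30.0
```

```bash
python3 - <<'E'
from h import *
from station import env
s=env.sense();m=env.camera_model("wrist");p,d=env.camera("wrist");keyfit(dict(p=p,d=d,**m),s["eef_pos"],95.7,bot=.147)
m=env.camera_model("top");p,d=env.camera("top");rims(dict(p=p,d=d,**m))
cmd(s,[.43,.14,.35],95.7)
E
```

```text
n 867 z max 0.1421 p98 0.1369
0.04 0.06 151 x med 0.0007 y lo/hi/mid [-0.0089  0.0091] 0.0001
0.06 0.08 189 x med 0.0005 y lo/hi/mid [-0.0088  0.0094] 0.0003
0.08 0.1 150 x med 0.0005 y lo/hi/mid [-0.007   0.0083] 0.0006
0.1 0.112 71 x med 0.0005 y lo/hi/mid [-0.0058  0.0073] 0.0007
0.118 0.126 38 x med 0.0003 y lo/hi/mid [-0.004   0.0066] 0.0013
0.126 0.134 37 x med 0.0003 y lo/hi/mid [-0.0033  0.0059] 0.0013
0.134 0.15 33 x med 0.0003 y lo/hi/mid [-0.0026  0.0055] 0.0014
rim 221 [ 0.4678 -0.303 ] size 0.189 0.042 ang 4.3 [([412.44, 207.78], 41), ([418.06, 230.2], 51), ([420.23, 241.31], 13), ([417.52, 249.86], 44), ([421.54, 266.34], 70)]
cups [[0.39, -0.3088], [0.4419, -0.3049], [0.4937, -0.301], [0.5456, -0.2971]]
shift [ 0.1987 -0.9263 -0.0215] turn [ 0.0009  0.0014 -0.0005] | hd 95.5 j7 0.77 rows 5.0 1.0
```

{"name": "step_arm", "arguments": {
  "commands": [
    [0.19, -0.926, 0, 0, 0, 0, -1],
    [0.19, -0.926, 0, 0, 0, 0, -1],
    [0.19, -0.926, 0, 0, 0, 0, -1],
    [0.19, -0.926, 0, 0, 0, 0, -1],
    [0.19, -0.926, 0, 0, 0, 0, -1],
    [0.19, -0.926, 0, 0, 0, 0, -1],
    [0.19, -0.926, 0, 0, 0, 0, -1]
  ]
}}

```text
clock: 46.8
eef_pos: [0.4294, 0.1377, 0.3405]
tool_rot: [-0.001, -0.048, 0.999, -0.001]
wrist_force: [0.3, 0.5, -0.5]
gripper_width: 0.0279
grasp_force: 30.0
```

{"name": "step_arm", "arguments": {
  "commands": [
    [0.16, -0.93, 0, 0, 0, 0.005, -1],
    [0.16, -0.93, 0, 0, 0, 0.005, -1],
    [0.16, -0.93, 0, 0, 0, 0.005, -1],
    [0.16, -0.93, 0, 0, 0, 0.005, -1],
    [0.16, -0.93, 0, 0, 0, 0.005, -1],
    [0.16, -0.93, 0, 0, 0, 0.005, -1],
    [0.16, -0.93, 0, 0, 0, 0.005, -1]
  ]
}}

```text
clock: 47.5
eef_pos: [0.4132, -0.0959, 0.3412]
tool_rot: [-0.0, -0.033, 0.999, 0.0]
wrist_force: [-0.4, 1.6, -0.2]
gripper_width: 0.0278
grasp_force: 30.0
```

```bash
python3 - <<'E'
from h import *
from station import env
cmd(env.sense(),[.391,-.311,.34],93.8)
E
```

```text
shift [ 0.1462 -0.8526  0.0047] turn [ 0.     -0.0001  0.0001] | hd 93.8 j7 1.67 rows 5.0 1.0
```

{"name": "step_arm", "arguments": {
  "commands": [
    [0.146, -0.853, 0, 0, 0, 0, -1],
    [0.146, -0.853, 0, 0, 0, 0, -1],
    [0.146, -0.853, 0, 0, 0, 0, -1],
    [0.146, -0.853, 0, 0, 0, 0, -1],
    [0.146, -0.853, 0, 0, 0, 0, -1],
    [0.146, -0.853, 0, 0, 0, 0, -1],
    [0.146, -0.853, 0, 0, 0, 0, -1],
    [0.146, -0.853, 0, 0, 0, 0, -1],
    [0.146, -0.853, 0, 0, 0, 0, -1]
  ]
}}

```text
clock: 48.4
eef_pos: [0.3913, -0.3098, 0.3421]
tool_rot: [0.0, -0.035, 0.999, -0.0]
wrist_force: [0.1, -0.0, -0.5]
gripper_width: 0.0277
grasp_force: 30.0
```

```bash
python3 - <<'E'
from h import *
from station import env
s=env.sense();m=env.camera_model("wrist");p,d=env.camera("wrist");f=dict(p=p,d=d,**m)
keyfit(f,s["eef_pos"],93.8,bot=.147);rims(f);standing(f)
cmd(s,[.391,-.311,.156],93.8)
E
```

```text
n 865 z max 0.1423 p98 0.1367
0.04 0.06 153 x med 0.001 y lo/hi/mid [-0.0089  0.0088] -0.0001
0.06 0.08 188 x med 0.0011 y lo/hi/mid [-0.009   0.0091] 0.0001
0.08 0.1 142 x med 0.0012 y lo/hi/mid [-0.0076  0.0079] 0.0002
0.1 0.112 74 x med 0.0013 y lo/hi/mid [-0.0064  0.0068] 0.0002
0.118 0.126 40 x med 0.0015 y lo/hi/mid [-0.0048  0.0057] 0.0005
0.126 0.134 36 x med 0.0014 y lo/hi/mid [-0.0041  0.0053] 0.0006
0.134 0.15 33 x med 0.0016 y lo/hi/mid [-0.0034  0.0046] 0.0006
rim 662 [ 0.4651 -0.306 ] size 0.182 0.038 ang 3.4 [([283.53, 173.11], 440), ([270.77, 206.26], 94), ([297.14, 211.27], 92), ([268.53, 295.53], 15), ([296.5, 295.0], 14)]
cups [[0.3872, -0.3106], [0.4391, -0.3075], [0.491, -0.3044], [0.5429, -0.3013]]
standing n 155 zmax 0.169 top [ 0.443 -0.323  0.166] low [ 0.437 -0.322  0.121]
standing n 436 zmax 0.168 top [ 0.442 -0.306  0.166] low [ 0.436 -0.306  0.121]
standing n 212 zmax 0.164 top [ 0.508 -0.296  0.16 ] low [ 0.53  -0.304  0.12 ]
shift [ 0.0016 -0.0045  0.7443] turn [-0.      0.      0.0007] | hd 94.0 j7 2.15 rows 4.0 1.0
```

{"name": "step_arm", "arguments": {
  "commands": [
    [0.001, -0.004, 0.1, 0, 0, 0, -1],
    [0.001, -0.004, 0.25, 0, 0, 0, -1],
    [0.001, -0.004, 0.25, 0, 0, 0, -1],
    [0.001, -0.004, 0.35, 0, 0, 0, -1],
    [0.001, -0.004, 0.45, 0, 0, 0, -1],
    [0.001, -0.004, 0.55, 0, 0, 0, -1],
    [0.001, -0.004, 0.65, 0, 0, 0, -1],
    [0.001, -0.004, 0.72, 0, 0, 0, -1],
    [0.001, -0.004, 0.745, 0, 0, 0, -1],
    [0.001, -0.004, 0.745, 0, 0, 0, -1]
  ]
}}

```text
clock: 49.45
eef_pos: [0.3907, -0.3131, 0.1562]
tool_rot: [0.0, -0.034, 0.999, -0.0]
wrist_force: [-0.1, -0.6, -0.2]
gripper_width: 0.0276
grasp_force: 30.0
```

{"name": "step_arm", "arguments": {
  "commands": [
    [0, 0, 0, 0, 0, 0, -0.2],
    [0, 0, 0, 0, 0, 0, 0],
    [0, 0, 0, 0, 0, 0, 0],
    [0, 0, 0, 0, 0, 0, 0],
    [0, 0, 0, 0, 0, 0, 0.1],
    [0, 0, -0.1, 0, 0, 0, 0.1],
    [0, 0, -0.3, 0, 0, 0, 0.1],
    [0, 0, -0.5, 0, 0, 0, 0.1],
    [0, 0, -0.7, 0, 0, 0, 0],
    [0, 0, -0.82, 0, 0, 0, 0]
  ]
}}

```text
clock: 50.45
eef_pos: [0.3908, -0.3134, 0.3648]
tool_rot: [0.002, -0.033, 0.999, -0.002]
wrist_force: [0.1, -1.2, 0.1]
gripper_width: 0.0443
grasp_force: 0.0
```

{"name": "step_arm", "arguments": {
  "commands": [
    [0, 0, 0, 0, 0, 0, 0],
    [0, 0, 0, 0, 0, 0, 0],
    [0, 0, 0, 0, 0, 0, 0],
    [0, 0, 0, 0, 0, 0, 0],
    [0, 0, 0, 0, 0, 0, 0]
  ]
}}

```text
clock: 50.95
eef_pos: [0.3897, -0.3126, 0.3596]
tool_rot: [-0.001, -0.033, 0.999, 0.0]
wrist_force: [-0.7, -0.2, 0.9]
gripper_width: 0.0437
grasp_force: 0.0
```

```bash
python3 - <<'E'
from h import *
from station import env
s=env.sense();print(s["wrist_force"],s["gripper_width"])
for n in("wrist","scene","top"):
    m=env.camera_model(n);p,d=env.camera(n);f=dict(p=p,d=d,**m);print(n);standing(f);slots(f,p,C=(.5745,-.0552));rims(f)
E
```

```text
[-0.69106449 -0.16657486  0.93112826] 0.0436900308554286
wrist
standing n 1652 zmax 0.169 top [ 0.431 -0.315  0.165] low [ 0.406 -0.316  0.12 ]
standing n 1396 zmax 0.167 top [ 0.515 -0.288  0.164] low [ 0.517 -0.298  0.12 ]
screw 1 hidden
screw 2 centre [0.5501 0.0104] off mm -6.0 -1.25 r 21.613100051879883 slot 28.3 q 1.56 el 7.0
screw 3 centre [ 0.5299 -0.1091] off mm -1.5941410064697266 -4.806148529052734 r 19.88799476623535 slot 42.8 q 1.31 el 17.6
rim 789 [ 0.4705 -0.3058] size 0.192 0.038 ang 3.4 [([286.86, 168.78], 324), ([279.73, 183.53], 15), ([297.52, 210.93], 128), ([298.36, 249.32], 74), ([274.24, 258.76], 119), ([291.39, 263.57], 23), ([273.45, 284.78], 89), ([298.5, 288.5], 12)]
cups [[0.3926, -0.3105], [0.4445, -0.3074], [0.4964, -0.3043], [0.5483, -0.3012]]
scene
standing n 570 zmax 0.169 top [ 0.469 -0.302  0.164] low [ 0.512 -0.297  0.118]
screw 1 centre [ 0.6435 -0.0669] off mm 3.517383575439453 3.125 r 22.202327728271484 slot 38.5 q 1.38 el 21.6
screw 2 centre [0.5501 0.0104] off mm 5.540876388549805 1.6285247802734375 r 20.56844711303711 slot 168.1 q 2.26 el 1.6
[... 385 characters left out ...]
p [ 0.442 -0.298  0.161] low [ 0.439 -0.301  0.12 ]
standing n 37 zmax 0.147 top [ 0.415 -0.305  0.144] low [ 0.407 -0.305  0.117]
screw 1 centre [ 0.6435 -0.0669] off mm -2.4460067749023438 -0.22402381896972656 r 16.94912338256836 slot 43.3 q 1.3 el 26.1
screw 2 centre [0.5501 0.0104] off mm -1.875 -0.75 r 16.365480422973633 slot 42.6 q 1.31 el 27.7
screw 3 centre [ 0.5299 -0.1091] off mm -1.8026294708251953 0.17589759826660156 r 16.634309768676758 slot 44.8 q 1.27 el 29.6
rim 184 [ 0.4678 -0.3032] size 0.19 0.041 ang 3.5 [([412.02, 207.83], 42), ([418.1, 230.24], 51), ([416.88, 247.3], 50), ([418.8, 268.2], 40)]
cups [[0.39, -0.308], [0.4419, -0.3048], [0.4938, -0.3017], [0.5457, -0.2985]]
```

```bash
python3 - <<'E'
from h import *
from station import env
f={}
for n in("wrist","scene"):
    f=dict(zip("pd",env.camera(n)),**env.camera_model(n));d=f["d"];v,u=np.mgrid[:420,:560];c,dr=ray(f,np.c_[u.ravel(),v.ravel()]);P=c+dr*d.reshape(-1,1)
    Q=P[(P[:,2]>.115)&(P[:,2]<.18)&(P[:,0]>.36)&(P[:,0]<.6)&(P[:,1]<-.25)&(P[:,1]>-.36)]
    for a in np.arange(.115,.175,.01):
        q=Q[(Q[:,2]>=a)&(Q[:,2]<a+.01)];h,_=np.histogram(q[:,0],np.arange(.37,.6,.01));print(n,a.round(3),h.tolist())
E
```

```text
wrist 0.115 [0, 0, 0, 85, 2, 0, 11, 0, 0, 0, 0, 0, 0, 108, 8, 38, 35, 11, 0, 0, 0, 0]
wrist 0.125 [0, 0, 0, 145, 120, 7, 25, 101, 0, 0, 0, 0, 0, 151, 92, 35, 0, 0, 0, 0, 0, 0]
wrist 0.135 [0, 0, 0, 49, 8, 0, 32, 0, 0, 0, 0, 0, 0, 68, 38, 18, 0, 0, 0, 0, 0, 0]
wrist 0.145 [0, 0, 0, 31, 30, 1, 43, 0, 0, 0, 0, 0, 0, 60, 42, 63, 13, 0, 0, 0, 0, 0]
wrist 0.155 [0, 0, 0, 2, 248, 196, 70, 0, 0, 0, 0, 0, 0, 70, 163, 119, 142, 0, 0, 0, 0, 0]
wrist 0.165 [0, 0, 0, 0, 34, 1, 107, 250, 45, 0, 0, 0, 0, 25, 63, 4, 0, 0, 0, 0, 0, 0]
scene 0.115 [0, 0, 0, 2, 8, 4, 1, 3, 2, 0, 0, 0, 0, 2, 14, 11, 23, 23, 0, 0, 0, 0]
scene 0.125 [0, 0, 0, 7, 12, 3, 5, 14, 4, 0, 0, 0, 0, 6, 12, 9, 16, 14, 0, 0, 0, 0]
scene 0.135 [0, 0, 0, 2, 7, 2, 5, 11, 10, 0, 0, 0, 0, 3, 9, 11, 17, 8, 0, 0, 0, 0]
scene 0.145 [0, 0, 0, 2, 4, 1, 2, 9, 11, 0, 0, 0, 0, 1, 9, 11, 26, 4, 0, 0, 0, 0]
scene 0.155 [0, 0, 0, 1, 11, 12, 3, 10, 21, 0, 0, 0, 0, 2, 21, 35, 17, 1, 0, 0, 0, 0]
scene 0.165 [0, 0, 0, 0, 4, 1, 6, 17, 9, 0, 0, 0, 0, 2, 6, 3, 0, 0, 0, 0, 0, 0]
```

```bash
python3 - <<'E'
from station import env
print(env.close_job())
E
```

```text
the job is handed in; nothing more can be done
None
```

I handed the job in: all three screws measured about 1.3 rad (fully locked), and the key and all three forceps stand in the holder's cups, leaning a little but within the tilt limit. The hand-in reported no verdict, and I viewed 15 pictures, one over the limit of 14.

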